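# Match a lift-off hinge and hold it in line

## Task

Rehang the loose door block on its lift-off hinge: take the plain steel hinge pin out of the tube rack and drop it end-down into the hinge knuckle of the fixed jamb block until it is fully home, then pick up the door block and lower its own knuckle over the standing pin, so that the two hinge leaves line up in one flat plane as with the door shut (door block to the right of the jamb block, seen from the hinge side). Finish while still holding the door block upright there, hanging from the gripper with a gap of about 6 mm between the two knuckles, so that a spacing washer could be slipped in; do not rest it on anything or let go. Leave the sample tubes, rubber stamp, dropper bottle and beaker where they are.

Things in the scene. Friction and masses are not known exactly. Their poses are not given: they have to be found in the camera images.
- jamb: Fixed light wooden jamb block on a grey base plate. Origin: on its hinge knuckle's vertical axis at desk level; z up. In mm: base plate x -35..60, y -90..80, z 0..10; wooden block x 12..36, y 4..74, z 10..78; flat steel leaf on the block's -x face, x 8..12, y 7..59, z 20..60; knuckle, see jamb_bore.
- jamb_bore (a point): Centre of the open upper mouth of the jamb's knuckle, an upright steel tube of 21 mm outer and 12 mm inner diameter, z 20 to 60 mm above the desk; the bore is 38 mm deep, its floor closed (22 mm above the desk). Axes as the jamb's.
- door: Loose door block, about 180 g, upright on the desk. Origin: centre of the underside of its light wooden block, 24 (x) x 70 (y) x 110 mm high; z up. Steel leaf on its -x face: x -16..-12, y -22..39, z 38..78 mm; above that both faces are bare. Hung in line, its axes point as the jamb's and its origin lies at x +24, y -39 mm in the jamb's frame, 22 mm above the desk for a 6 mm gap.
- door_knuckle (a point): Centre of the lower mouth of the door block's knuckle, an upright steel tube open at both ends, 30 mm high, 21 mm outer and 14 mm inner diameter; this point is at x -24, y +39, z +44 mm in the door's frame; axes as the door's.
- pin: Loose plain steel hinge pin, 55 g, 10 mm diameter, 90 mm long, foot chamfered 2 mm, upper 8 mm tapering to 3 mm. Origin: centre of its foot; z runs to the tapered end. Starts upright in the rack, foot 5 mm above the desk, top 31 mm above the rack; may lean a few degrees. Home in the jamb it stands 52 mm out of the knuckle, top 112 mm above the desk.
- tube_rack: Fixed tube rack, 34 (x) x 142 (y) x 64 mm high; six places about 16 mm wide in a row along y, 20.5 mm apart. Origin: centre of its underside. Pin and two sample tubes stand at y -51, -10 and +31 mm in any order, empty places between. There is room to grip the pin above the rack from its +x and -x sides.
- tube_a: Loose capped sample tube, 15 x 76 mm, standing in the rack; origin at its foot. Bystander.
- tube_b: Loose capped sample tube, 15 x 76 mm, standing in the rack; origin at its foot. Bystander.
- stamp: Loose rubber stamp with a round handle, 26 x 54 x 62 mm high; origin under its centre. Bystander.
- dropper: Loose small dropper bottle, 30 mm diameter, 91 mm high; origin under its centre. Bystander.
- beaker: Loose clear beaker, 61 mm diameter, 70 mm high; origin under its centre. Bystander.
Not all that is in view belongs to the job. Leave any blue or orange look-alike of the jamb alone.

How it is judged:
By the outcome, as a careful person would: the job done as asked, in the order asked, and still so for the second after the job is handed in, while the arm keeps its last pose, push and grip.
It also fails if it takes over 61 s, if anything falls off the work surface, if the arm or the gripper's body presses on something with over 40 N, if the wrist force passes 120 N, or if a joint passes its speed limit or range.

## Robot

A 6-joint arm with a two-finger parallel gripper is mounted at the origin on a cart in front of the work surface, level with it; the furniture and walls round the work are solid. World frame = base frame: x ahead of the robot, y to its left, z up, the work surface at z = 0. Lengths are in m, angles in rad, forces in N, time in s.
With the tool pointing down it reaches from about 0.25 to 0.775 m from the base axis. Payload 4 kg.
Tool frame: the origin (TCP) lies at the centre of the arm's flange, where the gripper is bolted on; the fingertips stand ahead of it and the grasp point (between the pads) lies 180 mm ahead of it (robot.tcp_to_tips is the z of the fingertips in the tool frame, in m); z points along the fingers, y is the direction in which the jaws open and shut (so a half turn about z gives the same grasp; the last joint's range is limited). The gripper opens to 94 mm and grips with 3 to 60 N. Pads are 16 mm wide; open, the fingers measure 119 mm over their backs; the gripper's body (75 mm by 177 mm) begins 78 mm behind the grasp point.
Start: joints at [1.138, 0.087, 1.371, -0, 1.684, -0.103], TCP at [0.178, 0.52, 0.405] pointing down, gripper open.
Joint ranges: [-3.1, 3.1], [-0.76, 2.03], [0.27, 2.55], [-1.08, 4.22], [0.17, 2.65], [-2.57, 2.57]. Speed limits (rad/s): [2.79, 2.79, 3.14, 3.14, 3.14, 3.14].

## Interface

Orientations are given as [roll, pitch, yaw] about the fixed x, y, z axes, in that order (R = Rz(yaw) Ry(pitch) Rx(roll)).
In Python, from bench import robot gives the robot as it stands.
- The arm moves only by the tool move_arm, never from a script. Its argument "increments" is a list that holds one entry, the list of rows, each a list of 7 numbers: the opening, from 0 (shut) to 1 (fully open), then the shift along the tool's x, y, z as a fraction of full scale, then the turn, a rotation vector about the tool's x, y, z as a fraction of full scale. In form: [[[jaw, dx, dy, dz, rx, ry, rz], ...]]. A call has 1 to 8 rows; each row is the pose to reach, as a shift and turn from the pose commanded when the call began, along the tool's axes at that moment; what a row does not reach only later rows make up. Full scale, the value 1, is 0.1 m for a shift and pi/2 rad for a turn. A row lasts 1/12 s, in which the tool goes at most 41.7 mm and 7.16 degrees, less where a joint would pass 70% of its speed; a pose out of reach is approached as far as the arm can. A call with a number of a shift or a turn outside -1 to 1 is refused whole. A call with a gripper value outside its range is refused whole. The fingers move at their own pace and stop on an object; the grip force is fixed at half the most. Time passes only in rows, so rows that repeat a pose let the fingers close. It gives the time, the measured TCP pose, the force and the opening at its end, in the units of the state.
- robot.get_obs(): the state, without advancing time (a new reading comes with each control period).
- robot.snapshot(name): name is "side" or "top"; returns (picture, depth): 400x640x3 uint8, red, green, blue; 400x640 float32, m along the optical axis (not along the pixel's ray), 0 where there is no reading.
- robot.camera_params(name): a dict with "mtx" (3x3 intrinsics, pixels), "R" (3x3) and "t" (3): a world point X has camera coordinates R X + t. Camera axes: x right, y down, z forward; pixel columns grow to the right and rows downward; lengths in m; the calibration is good to about 2 mm. A picture is of the moment at which its call begins. camera_params takes no time and is no camera call.
- robot.close_job(): hands the job in, once; it reports no verdict.
The state is a dict: "time": time; "joint_positions": joint angles; "qvel": joint speeds; "joint_torque": joint torques, N m; "tool_pos": TCP position; "ee_rot": TCP orientation; "wrist_force": force on the tool from outside, world axes, zero at the start; "wrist_torque": the same for the moment, N m; "width": finger opening in m.
Only numpy, scipy, OpenCV 4.12 (cv2) and the standard library are available. Lean on these libraries where they do the work, as an engineer would, in place of code of your own. Each camera call takes 0.05 s, during which the arm holds its last target.

## Working session

There is one attempt and no reset: what is moved stays moved. The work goes in short steps, Python scripts to look and compute and a tool call to move; the robot and the scene stay as the last step left them, time stands still between calls to the robot, and variables do not carry over. Pictures are saved under pics/ and viewed, and the job is handed in when it is done.

Besides the shell and the picture viewer there is one more tool, called after "Request:" as name([rows], argument=value, ...), one row to a line, values as JSON. move_arm: Moves the arm, as the interface text tells. Its arguments: {"type":"object","properties":{"increments":{"type":"array","items":{"type":"array","items":{"type":"array","items":{"type":"number","minimum":-1,"maximum":1}}}}},"required":["increments"]}

```bash
mkdir -p pics
cat > h.py <<'E'
import numpy as np, cv2
from bench import robot
def snap(n,tag):
    p,d=robot.snapshot(n); np.savez(f'pics/{tag}.npz',p=p,d=d); cv2.imwrite(f'pics/{tag}.png',p[:,:,::-1]); return p,d
def load(tag):
    z=np.load(f'pics/{tag}.npz'); return z['p'],z['d']
def w(n,d,u,v,dep=None):
    c=robot.camera_params(n);K=np.array(c['mtx']);R=np.array(c['R']);t=np.array(c['t'])
    z=d[int(v),int(u)] if dep is None else dep
    return R.T@(np.linalg.inv(K)@np.array([u,v,1])*z-t)
def wz(n,u,v,Z):
    c=robot.camera_params(n);K=np.array(c['mtx']);R=np.array(c['R']);t=np.array(c['t'])
    C=-R.T@t; r=R.T@np.linalg.inv(K)@np.array([u,v,1]); return C+r*(Z-C[2])/r[2]
def proj(n,X):
    c=robot.camera_params(n);x=np.array(c['R'])@np.array(X)+np.array(c['t']);x=np.array(c['mtx'])@x;return x[:2]/x[2]
def crop(p,u0,v0,u1,v1,s,name):
    cv2.imwrite(f'pics/{name}.png',cv2.resize(p[v0:v1,u0:u1,::-1],None,fx=s,fy=s,interpolation=cv2.INTER_CUBIC))
E
python3 - <<'E'
from h import *
for n in('side','top'):
    snap(n,n+'0'); c=robot.camera_params(n); R=np.array(c['R']);print(n,c['mtx'],-R.T@np.array(c['t']),R)
o=robot.get_obs();print(o, robot.tcp_to_tips)
E
```

```text
side [[421.9103275    0.         319.08685498]
 [  0.         421.9103275  202.8939298 ]
 [  0.           0.           1.        ]] [0.28724112 1.11006046 0.50481581] [[-0.98164327 -0.19067098 -0.00459007]
 [-0.06814779  0.37312386 -0.92527534]
 [ 0.17813583 -0.90797751 -0.37926833]]
top [[438.44283825   0.         324.80048536]
 [  0.         438.44283825 197.13868378]
 [  0.           0.           1.        ]] [0.23415298 0.06023029 1.4454669 ] [[ 3.16996288e-02 -9.99481559e-01  5.63434078e-03]
 [-9.78567574e-01 -3.21829138e-02 -2.03395584e-01]
 [ 2.03471465e-01  9.33981320e-04 -9.79080431e-01]]
{'time': 0.1, 'joint_positions': array([ 1.13787237e+00,  8.78692426e-02,  1.37206180e+00, -2.05674211e-05,
        1.68361074e+00, -1.03132721e-01]), 'qvel': array([-2.88692700e-03, -1.35865464e-03, -2.78641822e-03, -5.91623936e-05,
       -4.46438172e-04, -1.26853898e-03]), 'joint_torque': array([ 2.68402640e-03, -3.41249692e+01, -3.03303301e+01,  7.20003177e-02,
        3.04462435e-02, -9.27095039e-05]), 'tool_pos': array([0.17809743, 0.52026138, 0.40364829]), 'ee_rot': array([-3.13965177e+00, -1.80330946e-04,  2.81179894e+00]), 'wrist_force': array([ 0.38552359,  0.27494204, -0.96601102]), 'wrist_torque': array([ 0.04945184, -0.0109048 , -0.03388176]), 'width': 0.09421383426427442} 0.1992
```

View pics/side0.png

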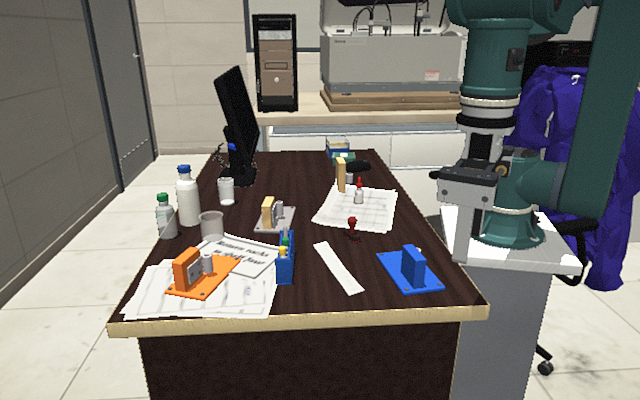

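View pics/top0.png

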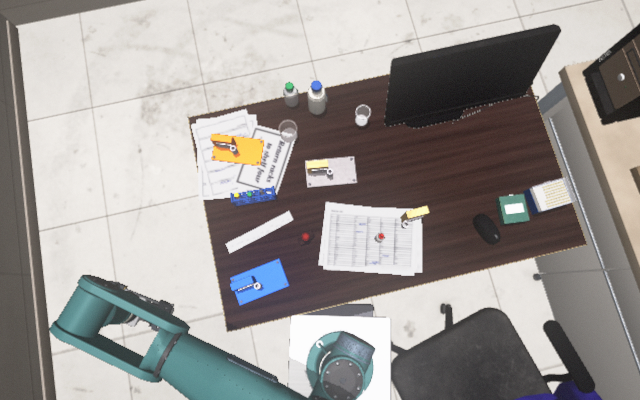

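Run:
```python
from h import *
p,d=load('top0'); crop(p,220,140,370,220,5,'c1'); crop(p,370,195,440,250,8,'c2')
p,d=load('side0'); crop(p,245,180,310,290,5,'c3'); crop(p,320,145,400,215,7,'c4')
```

```text
(no output)
```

View pics/c1.png

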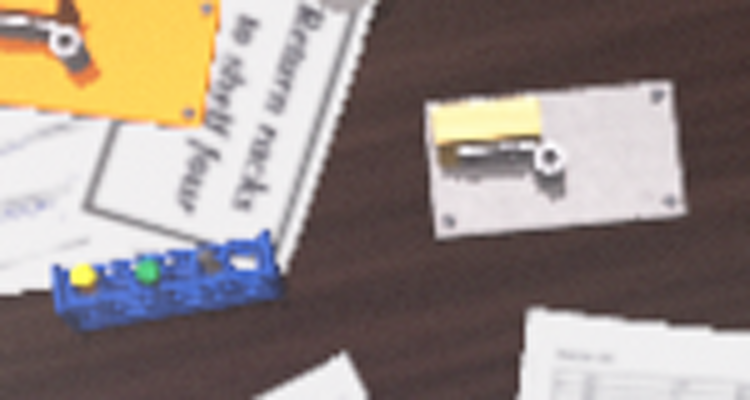

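View pics/c2.png

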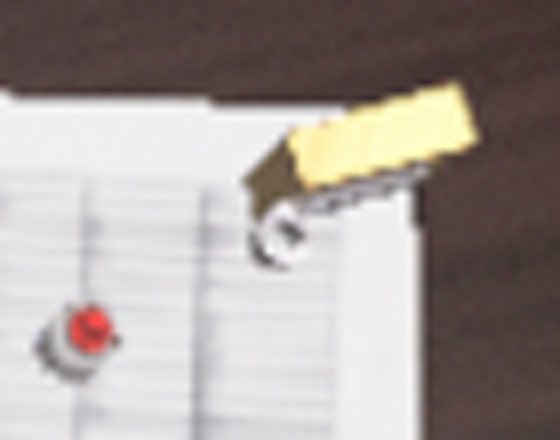

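View pics/c3.png

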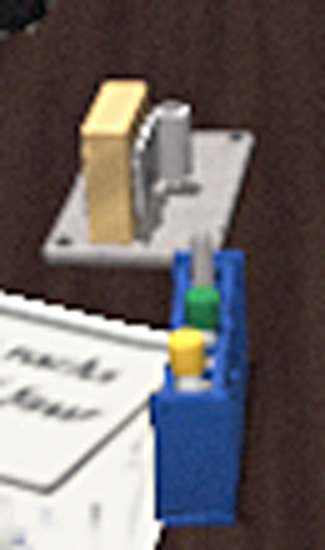

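View pics/c4.png

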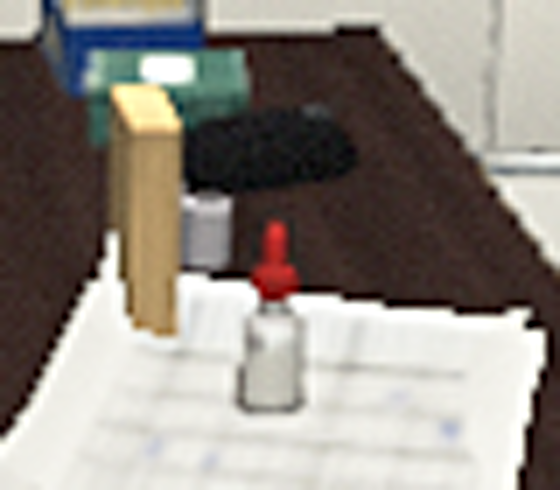

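```bash
cat >> h.py <<'E'
def cloud(n,d):
    c=robot.camera_params(n);K=np.array(c['mtx']);R=np.array(c['R']);t=np.array(c['t'])
    v,u=np.mgrid[0:400,0:640]; q=np.stack([(u-K[0,2])/K[0,0],(v-K[1,2])/K[1,1],np.ones_like(d)],-1)*d[...,None]
    return (q-t)@R
E
python3 - <<'E'
from h import *
np.set_printoptions(precision=4,suppress=True)
p,d=load('top0'); X=cloud('top',d)
def rect(n,X,box,zlo,zhi,p,f=None):
    u0,v0,u1,v1=box; S=X[v0:v1,u0:u1].reshape(-1,3); C=p[v0:v1,u0:u1].reshape(-1,3).astype(int)
    m=(S[:,2]>zlo)&(S[:,2]<zhi)
    if f is not None: m&=f(C)
    S=S[m]; r=cv2.minAreaRect((S[:,:2]*1000).astype(np.float32)); print(n,m.sum(),r,S[:,2].mean())
    return S
print('desk z',np.median(X[230:240,310:318,2]))
Y=lambda C:(C[:,0]-C[:,2]>50)
G=lambda C:(abs(C[:,0]-C[:,2])<25)
rect('jambwood',X,(300,150,340,185),.07,.09,p)
rect('jambplate',X,(300,150,362,190),.004,.016,p,G)
rect('doorwood',X,(395,200,435,235),.1,.125,p)
rect('doorknuck',X,(395,200,435,240),.065,.085,p)
S=rect('jambknuck',X,(318,160,340,185),.045,.066,p,G);print(S.mean(0))
rect('rack',X,(225,180,280,210),.055,.07,p,lambda C:(C[:,2]-C[:,0]>30))
for n,(u,v) in dict(pin=(261.6,191.6),jk=(329.6,171.4),dk=(405.6,224.4)).items(): print(n,w('top',d,u,v))
print(wz('top',329.6,171.4,.06),wz('top',405.6,224.4,.074),wz('top',261.6,191.6,.095))
print(wz('top',236.8,195,.08),wz('top',249.4,193.8,.08))
ps,ds=load('side0');Xs=cloud('side',ds)
rect('S jambwood',Xs,(250,190,300,240),.074,.09,ps)
rect('S door',Xs,(325,145,360,200),.1,.125,ps)
rect('S rack',Xs,(270,225,305,290),.058,.07,ps)
for n,(u,v) in dict(pin=(245+203/5,180+238/5),jk=(245+175/5,180+105/5)).items(): print(n,w('side',ds,u,v),Xs[int(v)-2:int(v)+8,int(u)])
E
```

```text
desk z 0.0023749628574868944
jambwood 163 ((626.67529296875, 91.44422912597656), (26.024911880493164, 69.69575500488281), 6.507500171661377) 0.07731554167780802
jambplate 1068 ((630.6435546875, 45.61766815185547), (137.62051391601562, 207.75328063964844), 1.9892054796218872) 0.009437928076970527
doorwood 178 ((474.2906188964844, -223.6676788330078), (24.691055297851562, 70.37220764160156), 16.52385139465332) 0.10951036419221366
doorknuck 66 ((451.85498046875, -221.74359130859375), (73.96051788330078, 41.547359466552734), 89.67513275146484) 0.0745307876786043
jambknuck 57 ((610.6891479492188, 63.46434020996094), (47.36019515991211, 21.170930862426758), 81.46548461914062) 0.057842202778368594
[0.6111 0.06   0.0578]
rack 206 ((523.9696044921875, 296.796142578125), (32.02318572998047, 141.68731689453125), 12.136346817016602) 0.061253576867982454
pin [0.5281 0.2625 0.0857]
jk [0.6126 0.0485 0.0446]
dk [ 0.4439 -0.2014  0.0462]
[0.6084 0.0486 0.06  ] [ 0.4397 -0.1962  0.074 ] [0.5261 0.2612 0.095 ]
[0.5157 0.3415 0.08  ] [0.5209 0.3017 0.08  ]
S jambwood 136 ((584.8743286132812, 188.243591
[... 214 characters left out ...]
969222559
S rack 254 ((525.388671875, 299.14306640625), (33.55268478393555, 143.66578674316406), 12.209894180297852) 0.0617091035173161
pin [0.5293 0.2735 0.0888] [[0.5316 0.2698 0.0935]
 [0.5317 0.2696 0.0909]
 [0.5308 0.2732 0.0901]
 [0.531  0.2728 0.0874]
 [0.5306 0.2745 0.0857]
 [0.5316 0.2714 0.0816]
 [0.5317 0.2712 0.0789]
 [0.5317 0.2716 0.0766]
 [0.5305 0.2761 0.0763]
 [0.5315 0.2728 0.0721]]
jk [0.6091 0.0442 0.0571] [[ 0.6555 -0.1102 -0.0007]
 [ 0.6102  0.0403  0.0585]
 [ 0.6091  0.0442  0.0571]
 [ 0.6094  0.0438  0.0539]
 [ 0.6058  0.056   0.056 ]
 [ 0.6055  0.0574  0.0535]
 [ 0.6053  0.0587  0.051 ]
 [ 0.6063  0.0555  0.0466]
 [ 0.6057  0.058   0.0446]
 [ 0.6047  0.0618  0.0432]]
```

Run:
```python
from h import *
p,d=load('top0'); crop(p,300,150,364,194,12,'d1'); crop(p,395,198,439,234,16,'d2')
p,d=load('side0'); crop(p,250,190,302,236,13,'d3'); crop(p,330,150,365,197,12,'d4')
```

```text
(no output)
```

View pics/d1.png

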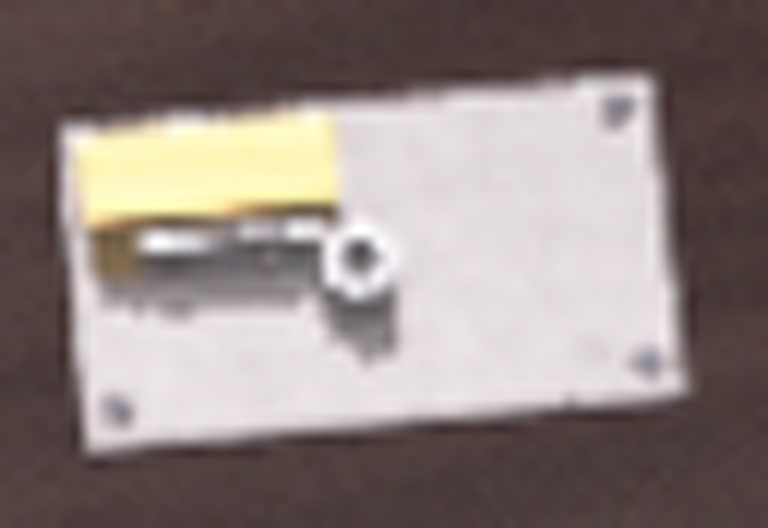

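View pics/d2.png

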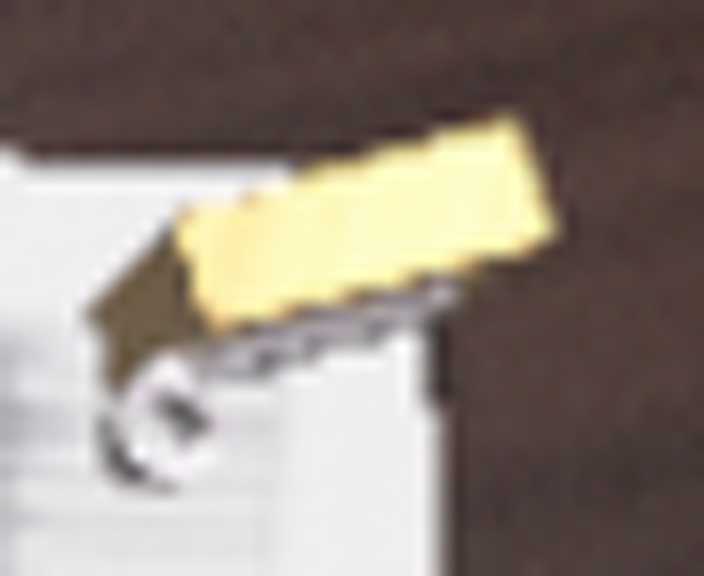

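View pics/d3.png

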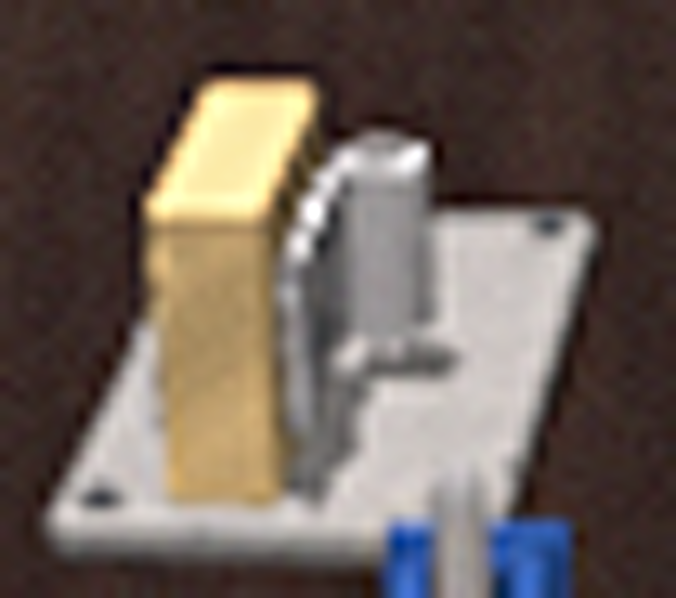

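View pics/d4.png

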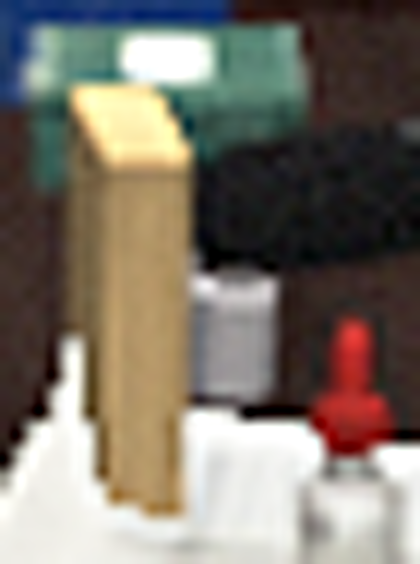

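```bash
cat > fit.py <<'E'
from h import *
from scipy.optimize import least_squares
np.set_printoptions(precision=4,suppress=True)
def px(c,s,o): return [(c[0]+.5)/s-.5+o[0],(c[1]+.5)/s-.5+o[1]]
def fit(obs,x0):
    def f(q):
        x,y,a=q;c,s=np.cos(a),np.sin(a);r=[]
        for n,m,u in obs:
            m=np.array(m)/1000; r+=list(proj(n,[x+c*m[0]-s*m[1],y+s*m[0]+c*m[1],m[2]])-u)
        return np.array(r)
    s=least_squares(f,x0,loss='soft_l1'); return s.x,f(s.x).reshape(-1,2)
E
python3 - <<'E'
from fit import *
J1=[((60,80,10),(62,125)),((60,-90,10),(652,75)),((-35,-90,10),(688,397)),((-35,80,10),(90,453)),((36,74,78),(78,140)),((36,4,78),(333,118)),((12,4,78),(340,207)),((12,74,78),(88,227)),((0,0,60),(360,258))]
J2=[((36,4,78),(212,80)),((12,4,78),(317,85)),((12,74,78),(265,222)),((36,74,78),(148,220)),((36,74,10),(172,498)),((12,74,10),(280,500)),((0,0,60),(389,155))]
D1=[((12,35,110),(180,208)),((12,-35,110),(520,118)),((-12,-35,110),(557,238)),((-12,35,110),(212,330)),((-24,39,74),(170,420))]
D2=[((-12,35,110),(192,163)),((12,35,110),(110,165)),((12,-35,110),(68,88)),((-12,-35,110),(150,90)),((-12,35,0),(183,512)),((12,35,0),(108,497)),((-24,39,74),(235,280))]
mk=lambda n,L,s,o:[(n,m,px(c,s,o)) for m,c in L]
j1=mk('top',J1,12,(300,150));j2=mk('side',J2,13,(250,190));d1=mk('top',D1,16,(395,198));d2=mk('side',D2,12,(330,150))
for nm,o,x0 in(('Jt',j1,(.6,.05,.1)),('Js',j2,(.6,.05,.1)),('J',j1+j2,(.6,.05,.1)),('Dt',d1,(.47,-.22,.28)),('Ds',d2,(.47,-.22,.28)),('D',d1+d2,(.47,-.22,.28))):
    q,r=fit(o,x0);print(nm,q,np.degrees(q[2]));
    if len(nm)>1:print(r.tolist())
    c,s=np.cos(q[2]),np.sin(q[2]); 
    if nm[0]=='D':print('knuckle',q[0]-24e-3*c-39e-3*s,q[1]-24e-3*s+39e-3*c)
E
```

```text
Jt [0.6089 0.0483 0.1269] 7.272609625505974
[[-0.37239697123993665, 0.3032562032855992], [0.1143996501032234, -0.007339131357326778], [0.17518694283268132, 0.11402040594271057], [-0.28306291834593367, 0.060212308132776116], [-0.06651203345256818, -0.015576911584901154], [0.18733036701650008, -0.12256767268377189], [0.319011785211444, -0.4323021887994116], [-0.2575754112002073, -0.14327577568107586], [0.15275133106314343, 0.23380359558856867]]
Js [0.6085 0.055  0.1263] 7.236378355725777
[[-0.02941422717765363, 0.07164307381322033], [0.4312536488991441, -0.14435802900732142], [0.08227605035693841, -1.0068399222213316], [0.053945201829037615, -1.0444470931354601], [-0.3580453549157596, 0.8652789347642056], [0.15939016546417406, 0.9292380030775576], [-0.3479654471237268, 0.012063968398393854]]
J [0.6095 0.0493 0.1235] 7.074903837121609
Dt [ 0.4758 -0.2264  0.2858] 16.372401592238578
[[-0.2971127352029157, 0.056738985638162376], [0.04885144123795726, 0.11770743228038327], [0.040386988596196716, 0.0009078920339504748], [-0.06127790176168446, -0.14417357708936152], [0.2719908345669637, -0.03145628274751289]]
knuckle 0.441740707308915 -0.1957035348981442
Ds [ 0.4763 -0.2207  0.3113] 17.836433108231223
[[0.23074219263384066, -1.0133450956357706], [-0.28653770117040267, -0.8898318054729657], [-0.13485034046635747, -0.44959254319266506], [0.05679561340150485, -0.882418780552257], [0.3388693718242166, 1.7327619929408797], [-0.54388971002993, 3.323520145798682], [0.288850870762019, 0.09430978859501238]]
knuckle 0.44148239924669747 -0.19093841505885503
D [ 0.4763 -0.226   0.295 ] 16.9033393661688
knuckle 0.4420073346991348 -0.19568366896890843
```

Run:
```python
from h import *
p,d=load('top0'); crop(p,228,180,284,212,14,'e1')
p,d=load('side0'); crop(p,270,220,305,290,8,'e2')
```

```text
(no output)
```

View pics/e1.png

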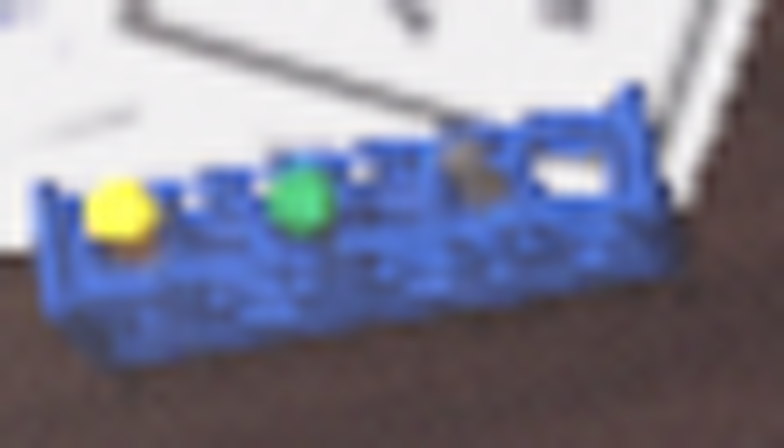

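View pics/e2.png

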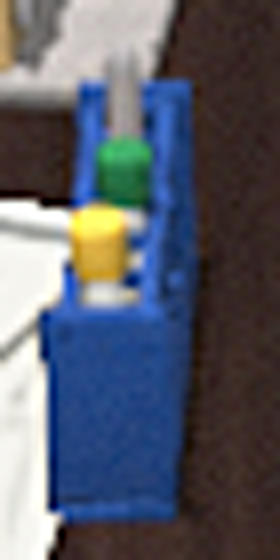

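```bash
cat >> h.py <<'E'
from scipy.spatial.transform import Rotation as Ro
def inc(pos,yaw,tilt=(0,0),cur=None):
    "tilt: small world rotation (about x,y) after tool-down; yaw deg"
    o=robot.get_obs(); Rc=Ro.from_euler('xyz',o['ee_rot']); P=np.array(o['tool_pos']) if cur is None else np.array(cur)
    Rt=Ro.from_rotvec([tilt[0],tilt[1],0])*Ro.from_euler('xyz',[np.pi,0,np.radians(yaw)])
    s=Rc.inv().apply(np.array(pos)-P)/.1; r=(Rc.inv()*Rt).as_rotvec()/(np.pi/2)
    print('t',round(o['time'],2),'pos',o['tool_pos'].round(4),'rpy',np.degrees(o['ee_rot']).round(2),'w',round(o['width'],4),'F',o['wrist_force'].round(1)); print('shift',s.round(3),'rot',r.round(3))
E
python3 -c "
from h import *
inc([.528,.263,.36],101.5)"
```

```text
t 0.1 pos [0.1781 0.5203 0.4036] rpy [-1.7989e+02 -1.0000e-02  1.6110e+02] w 0.0942 F [ 0.4  0.3 -1. ]
shift [-4.144 -1.3    0.438] rot [-0.001  0.001  0.662]
```

Request:
move_arm([
  [[1,-0.25,-0.08,0,0,0,0],[1,-0.5,-0.16,0,0,0,0],[1,-0.75,-0.24,0,0,0,0],[1,-1,-0.33,0,0,0,0]],
])

```text
time: 0.43
tool_pos: [0.2626, 0.4561, 0.404]
ee_rot: [-3.141, -0.0, 2.813]
wrist_force: [-0.6, -0.5, 0.3]
width: 0.0939
```

Request:
move_arm([
  [[1,-0.25,-0.08,0,0,0,0],[1,-0.5,-0.16,0,0,0,0],[1,-0.75,-0.24,0,0,0,0],[1,-1,-0.33,0,0,0,0]],
])

```text
time: 0.77
tool_pos: [0.3468, 0.3922, 0.4041]
ee_rot: [-3.141, -0.001, 2.812]
wrist_force: [-0.1, 0.3, -0.3]
width: 0.0937
```

Request:
move_arm([
  [[1,-0.25,-0.08,0,0,0,0.07],[1,-0.5,-0.16,0,0,0,0.15],[1,-0.75,-0.24,0,0,0,0.22],[1,-1,-0.33,0,0,0,0.3],[1,-1,-0.33,0,0,0,0.37],[1,-1,-0.33,0,0,0,0.44],[1,-1,-0.33,0,0,0,0.5],[1,-1,-0.33,0,0,0,0.5]],
])

```text
time: 1.43
tool_pos: [0.4301, 0.3293, 0.404]
ee_rot: [-3.14, 0.0, 2.024]
wrist_force: [0.1, 0.0, 0.4]
width: 0.094
```

```bash
python3 -c "
from h import *
inc([.528,.263,.32],101.5)"
```

```text
t 1.43 pos [0.4301 0.3293 0.404 ] rpy [-179.93    0.    115.98] w 0.094 F [0.1 0.  0.4]
shift [-1.025  0.591  0.839] rot [-0.001  0.     0.161]
```

Request:
move_arm([
  [[1,-0.25,0.15,0,0,0,0.07],[1,-0.5,0.3,0.1,0,0,0.16],[1,-0.75,0.45,0.3,0,0,0.16],[1,-1,0.59,0.5,0,0,0.16],[1,-1,0.59,0.7,0,0,0.16],[1,-1,0.59,0.8,0,0,0.16]],
])

```text
time: 1.93
tool_pos: [0.5273, 0.2645, 0.3208]
ee_rot: [-3.136, 0.001, 1.775]
wrist_force: [0.5, -0.4, -0.7]
width: 0.0942
```

Run:
```python
from h import *
inc([.528,.263,.267],101.5)
p,d=snap('side','s1'); crop(p,250,130,340,290,5,'s1c'); p,d=snap('top','t1'); crop(p,190,120,300,220,6,'t1c')
```

```text
t 1.93 pos [0.5273 0.2645 0.3208] rpy [-1.7967e+02  5.0000e-02  1.0171e+02] w 0.0942 F [ 0.5 -0.4 -0.7]
shift [-0.016  0.007  0.538] rot [-0.004  0.001  0.002]
```

View pics/s1c.png

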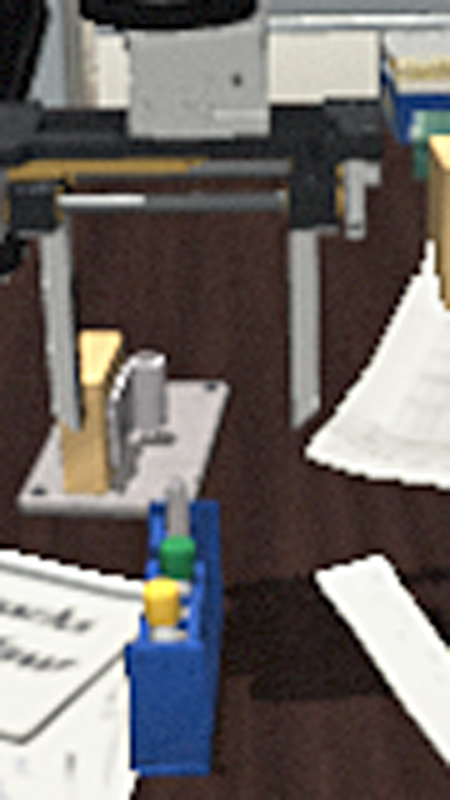

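View pics/t1c.png

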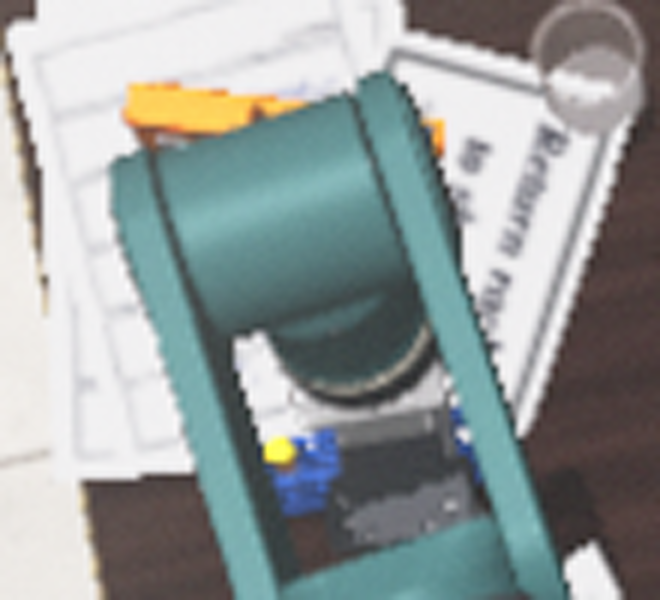

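```bash
cat >> h.py <<'E'
def wy(n,u,v,Y):
    c=robot.camera_params(n);K=np.array(c['mtx']);R=np.array(c['R']);t=np.array(c['t'])
    C=-R.T@t; r=R.T@np.linalg.inv(K)@np.array([u,v,1]); return C+r*(Y-C[1])/r[1]
E
python3 - <<'E'
from h import *
q=lambda a,b:(250+(a+.5)/5-.5,130+(b+.5)/5-.5)
print(proj('side',[.5273,.2645,.121]),q(185,427))
for a,b,Y in((68,428,.254),(303,425,.275),(177,482,.263),(178,525,.265)): print(wy('side',*q(a,b),Y))
E
```

```text
[287.01974706 213.1658769 ] (286.6, 215.0)
[0.58787832 0.254      0.10650842]
[0.47126075 0.275      0.12649701]
[0.53365799 0.263      0.08759749]
[0.53340048 0.265      0.06652903]
```

Request:
move_arm([
  [[1,-0.01,0.035,0.15,-0.004,0,0],[1,-0.01,0.035,0.3,-0.004,0,0],[1,-0.01,0.035,0.45,-0.004,0,0],[1,-0.01,0.035,0.54,-0.004,0,0],[1,-0.01,0.035,0.54,-0.004,0,0],[1,-0.01,0.035,0.54,-0.004,0,0]],
])

```text
time: 2.53
tool_pos: [0.5302, 0.2661, 0.2715]
ee_rot: [3.135, -0.0, 1.777]
wrist_force: [0.4, -0.9, -0.1]
width: 0.0937
```

Run:
```python
from h import *
inc([.531,.264,.267],101.5)
p,d=snap('side','s2'); crop(p,250,180,340,290,7,'s2c')
```

```text
t 2.53 pos [0.5302 0.2661 0.2715] rpy [ 1.7960e+02 -2.0000e-02  1.0179e+02] w 0.0937 F [ 0.4 -0.9 -0.1]
shift [-0.022  0.003  0.045] rot [ 0.004 -0.     0.003]
```

View pics/s2c.png

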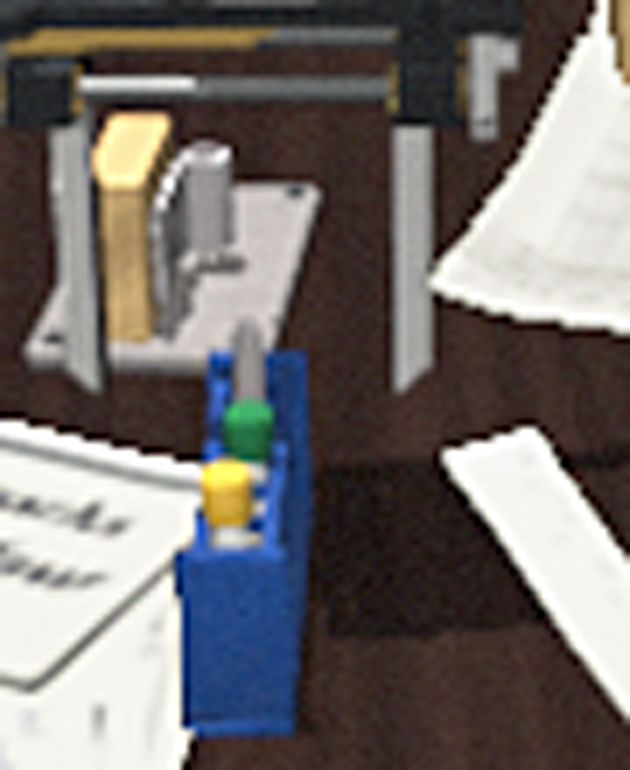

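Request:
move_arm([
  [[1,0,0,0.02,0.004,0,0],[1,-0.01,0,0.02,0.004,0,0],[1,-0.01,0,0.02,0.004,0,0]],
])

```text
time: 2.83
tool_pos: [0.5309, 0.2644, 0.2695]
ee_rot: [3.14, -0.0, 1.775]
wrist_force: [0.4, -0.3, 1.0]
width: 0.0937
```

Run:
```python
from h import *
inc([.531,.264,.267],101.5)
```

```text
t 2.83 pos [0.5309 0.2644 0.2695] rpy [ 1.7993e+02 -1.0000e-02  1.0170e+02] w 0.0937 F [ 0.4 -0.3  1. ]
shift [-0.004 -0.     0.025] rot [ 0.001 -0.     0.002]
```

Request:
move_arm([
  [[1,0,0,0.02,0,0,0],[0,0,0,0.02,0,0,0],[0,0,0,0.02,0,0,0],[0,0,0,0.02,0,0,0],[0,0,0,0.02,0,0,0],[0,0,0,0.02,0,0,0],[0,0,0,0.02,0,0,0],[0,0,0,0.02,0,0,0]],
])

```text
time: 3.5
tool_pos: [0.5307, 0.2645, 0.2667]
ee_rot: [3.142, -0.0, 1.775]
wrist_force: [0.2, -0.5, -0.0]
width: 0.0509
```

Request:
move_arm([
  [[0,0,0,0,0,0,0],[0,0,0,0,0,0,0],[0,0,0,0,0,0,0],[0,0,0,0,0,0,0]],
])

```text
time: 3.83
tool_pos: [0.5307, 0.2644, 0.2667]
ee_rot: [3.142, -0.0, 1.775]
wrist_force: [0.7, -0.3, 0.4]
width: 0.024
```

Run:
```python
from h import *
inc([.531,.264,.267],101.5)
p,d=snap('side','s3'); crop(p,250,180,340,290,7,'s3c')
```

```text
t 3.83 pos [0.5307 0.2644 0.2667] rpy [180.   -0.  101.7] w 0.024 F [ 0.7 -0.3  0.4]
shift [-0.005  0.002 -0.003] rot [ 0.    -0.     0.002]
```

View pics/s3c.png

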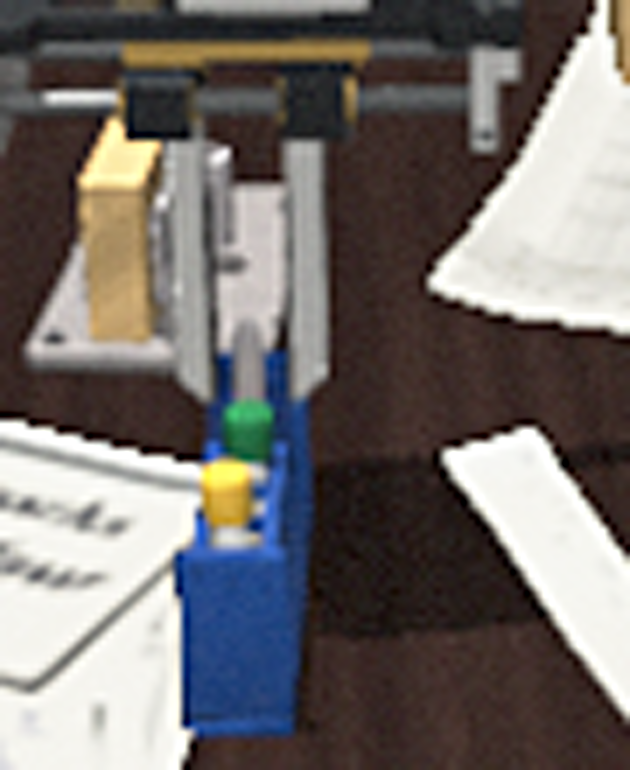

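Request:
move_arm([
  [[0,0,0,0,0,0,0],[0,0,0,0,0,0,0],[0,0,0,0,0,0,0],[0,0,0,0,0,0,0],[0,0,0,0,0,0,0]],
])

```text
time: 4.3
tool_pos: [0.5307, 0.2645, 0.2667]
ee_rot: [-3.142, -0.0, 1.775]
wrist_force: [-0.4, -0.2, -0.4]
width: 0.0091
```

Request:
move_arm([
  [[0,0,0,-0.1,0,0,0],[0,0,0,-0.3,0,0,0],[0,0,0,-0.5,0,0,0],[0,0,0,-0.7,0,0,0],[0,0,0,-0.9,0,0,0],[0,0,0,-1,0,0,0],[0,0,0,-1,0,0,0]],
])

```text
time: 4.88
tool_pos: [0.5311, 0.2646, 0.3707]
ee_rot: [3.135, -0.001, 1.775]
wrist_force: [0.8, 1.6, 0.5]
width: 0.0088
```

Run:
```python
from h import *
inc([.609,.0485,.367],101.5)
p,d=snap('side','s4'); crop(p,250,130,340,290,5,'s4c')
p,d=snap('top','t4'); crop(p,210,130,350,240,5,'t4c')
```

```text
t 4.88 pos [0.5311 0.2646 0.3707] rpy [ 1.7961e+02 -7.0000e-02  1.0171e+02] w 0.0088 F [0.8 1.6 0.5]
shift [-2.274  0.324  0.036] rot [ 0.004 -0.001  0.002]
```

View pics/s4c.png

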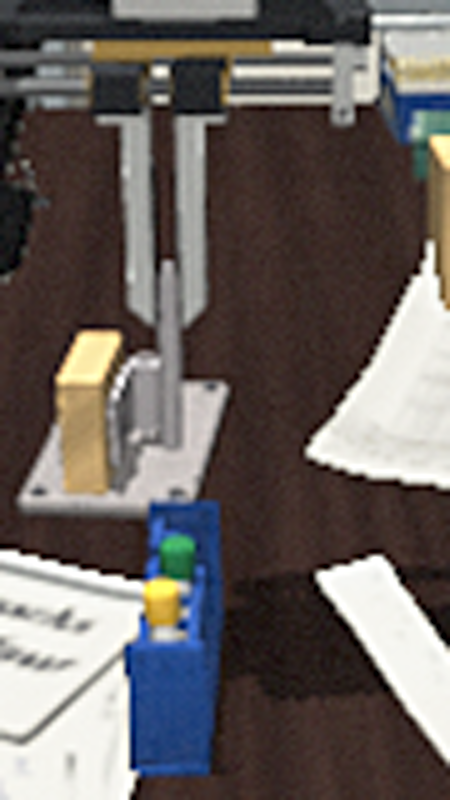

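View pics/t4c.png

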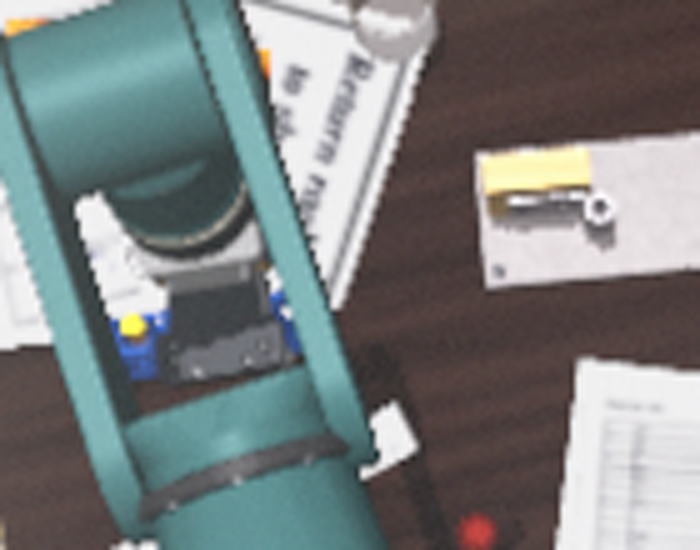

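Run:
```python
from h import *
np.set_printoptions(precision=4,suppress=True)
p,d=load('s4'); X=cloud('side',d)
print(proj('side',[.5311,.2646,.100])-proj('side',[.5311,.2646,.19]), proj('side',[.5311,.2646,.109]),proj('side',[.5311,.2646,.199]))
for v in range(182,222,2):
    r=X[v,278:290]; k=np.where((r[:,1]>.22)&(r[:,1]<.3))[0]
    print(v,k+278,r[k].mean(0) if len(k) else '', p[v,280:288,0])
```

```text
[ 1.4118 37.0771] [285.5696 217.8873] [284.1476 180.5415]
182 [278 279 280 281 283 284 286 287 288 289] [0.5299 0.2743 0.1991] [121  16 104 168 119  65 136 174]
184 [278 279 280 281 282 283 284 285 286 287 288 289] [0.5302 0.2737 0.1942] [137  34 122 170 139  79 128 174]
186 [278 279 280 281 282 283 284 285 286 287 288 289] [0.5304 0.2737 0.1896] [127  73 144 151 147 116 128 169]
188 [278 279 280 281 282 283 284 285 286 287 288 289] [0.5304 0.2743 0.1851] [130  73 135 149 143 113 128 171]
190 [278 279 280 281 282 283 284 285 286 287 288 289] [0.5305 0.2748 0.1806] [139  81 139 151 145 111 114 173]
192 [278 279 280 281 282 283 284 285 286 287 288 289] [0.5308 0.2741 0.1756] [135  68 124 147 150 104 115 178]
194 [280 281 282 283 284 285 286 287] [0.5311 0.2739 0.1708] [120  86 131 152 146 119 116 139]
196 [282 283 284 285 286] [0.5308 0.2714 0.1652] [ 42  85 143 155 155 119  62  43]
198 [282 283 284 285 286] [0.531  0.2714 0.1604] [ 49  81 136 153 150 119  65  43]
200 [282 283 284 285 286] [0.5315 0.2704 0.1552] [113  83 119 151 151 125  74  50]
202 [282 283 284 285 286] [0.5311 0.2722 0.1511] [229 217 140 149 148 128  75  48]
204 [282 284 285 286] [0.5311 0.2709 0.1458] [143 128 123 148 153 129  72  43]
206 [282 283 284 285 286] [0.5317 0.2716 0.1412] [152 132 124 149 149 131 126 143]
208 [282 283 284 285 286] [0.5319 0.2716 0.1363] [153 134 133 148 149 135 170 214]
210 [282 283 284 285 286] [0.5322 0.2712 0.1313] [149 133 125 147 148 122 159 213]
212 [283 284 285 286] [0.531  0.2718 0.1267] [149 131 118 151 150 121 155 208]
214 [283 284 285 286] [0.5311 0.2722 0.122 ] [147 130 119 148 148 129 158 212]
216 [283 284 285 286] [0.5315 0.2713 0.1166] [179 122 120 146 150 125 159 216]
218 [283 284 285 286] [0.5317 0.2713 0.1116] [101  95 113 143 150 120 160 213]
220 []  [220 217 205 190 184 190 203 211]
```

Request:
move_arm([
  [[0,-0.25,0.03,0,0,0,0],[0,-0.5,0.07,0,0,0,0],[0,-0.75,0.11,0,0,0,0],[0,-1,0.14,0,0,0,0]],
])

```text
time: 5.32
tool_pos: [0.5647, 0.1685, 0.3642]
ee_rot: [-3.138, -0.0, 1.776]
wrist_force: [0.4, -0.9, -0.7]
width: 0.0091
```

Request:
move_arm([
  [[0,-0.25,0.03,0,0,0,0],[0,-0.5,0.07,0,0,0,0],[0,-0.75,0.11,0,0,0,0],[0,-1,0.14,0,0,0,0],[0,-1.0,0.14,0,0,0,0],[0,-1,0.14,0,0,0,0]],
])

```text
time: 5.82
tool_pos: [0.5988, 0.0731, 0.3643]
ee_rot: [-3.138, -0.001, 1.773]
wrist_force: [0.7, -0.2, -0.4]
width: 0.0091
```

Run:
```python
from h import *
inc([.609,.0472,.36],101.7)
```

```text
t 5.82 pos [0.5988 0.0731 0.3643] rpy [-1.7977e+02 -7.0000e-02  1.0156e+02] w 0.0091 F [ 0.7 -0.2 -0.4]
shift [-0.275  0.048  0.042] rot [-0.003 -0.001 -0.002]
```

Request:
move_arm([
  [[0,-0.14,0.02,0,0,0,0],[0,-0.275,0.05,0.1,0,0,0],[0,-0.275,0.05,0.2,0,0,0],[0,-0.275,0.05,0.2,0,0,0],[0,-0.275,0.05,0.2,0,0,0],[0,-0.275,0.05,0.2,0,0,0]],
])

```text
time: 6.32
tool_pos: [0.609, 0.0488, 0.3462]
ee_rot: [-3.141, -0.001, 1.776]
wrist_force: [-0.0, -0.1, -0.7]
width: 0.0091
```

Run:
```python
from h import *
np.set_printoptions(precision=4,suppress=True)
inc([.609,.0472,.36],101.7)
p,d=snap('side','s5'); crop(p,250,130,320,240,7,'s5c'); snap('top','t5')
X=cloud('side',d)
for v in range(180,224,2): print(v,X[v,276:288,1].round(3), p[v,276:288,0])
```

```text
t 6.32 pos [0.609  0.0488 0.3462] rpy [-179.95   -0.03  101.74] w 0.0091 F [-0.  -0.1 -0.7]
shift [-0.016 -0.004 -0.138] rot [-0.001 -0.     0.   ]
180 [-0.285  0.05   0.055  0.059  0.052 -0.291 -0.294 -0.294 -0.295 -0.296
 -0.295 -0.295] [ 89 136 156 133  84  53  63  57  60  62  59  54]
182 [-0.267  0.058  0.056  0.052  0.054 -0.27  -0.276 -0.276 -0.271 -0.277
 -0.27  -0.275] [ 82 129 157 135  84  50  61  63  63  62  59  53]
184 [-0.247  0.054  0.056  0.057  0.058 -0.249 -0.255 -0.26  -0.248 -0.257
 -0.253 -0.264] [ 77 122 156 143 104  47  63  59  64  54  52  56]
186 [-0.231  0.056  0.059  0.053  0.053 -0.229 -0.236 -0.236 -0.232 -0.236
 -0.235 -0.239] [ 71 124 155 146 100  48  63  57  59  62  54  55]
188 [-0.21   0.053  0.058  0.057  0.05  -0.211 -0.21  -0.214 -0.211 -0.215
 -0.212 -0.219] [ 62 120 156 144 105  50  60  63  60  60  58  56]
190 [-0.187 -0.192  0.061  0.054  0.054 -0.19  -0.195 -0.197 -0.194 -0.192
 -0.193 -0.189] [ 63 116 157 148 111  43  61  66  57  58  54  55]
192 [-0.165 -0.173  0.056  0.061  0.056 -0.17  -0.179 -0.176 -0.176 -0.176
 -0.173 -0.178] [ 58 118 161 15
[... 1347 characters left out ...]
012 0.006] [114 133 144 151 149 137 122 127 162 160 134 130]
214 [0.069 0.061 0.059 0.061 0.062 0.061 0.054 0.051 0.025 0.023 0.03  0.023] [ 96 135 140 146 148 134 117 107 116 114 113 116]
216 [0.067 0.045 0.042 0.041 0.04  0.037 0.032 0.037 0.04  0.035 0.037 0.035] [150 206 174 157 180 138 126 108 110 111 112 114]
218 [0.056 0.055 0.056 0.051 0.053 0.05  0.051 0.055 0.055 0.055 0.052 0.053] [154 148 106 107 107 111 117 115 113 118 114 118]
220 [0.068 0.073 0.071 0.07  0.066 0.065 0.066 0.062 0.072 0.067 0.064 0.061] [113 107 104 148 160 104 106 105 108 112 114 110]
222 [0.084 0.084 0.081 1.11  0.081 0.079 0.081 0.077 0.081 0.081 0.079 0.08 ] [102 160 215 207 209 209 207 199 173 177 178 180]
```

View pics/s5c.png

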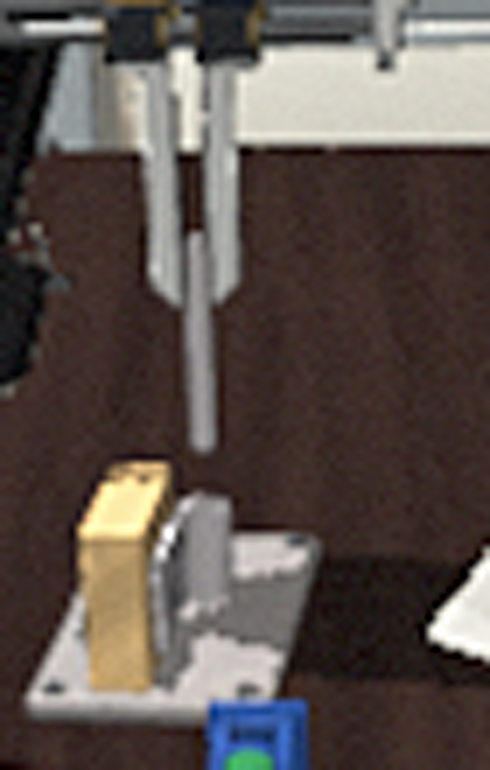

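View pics/t5.png

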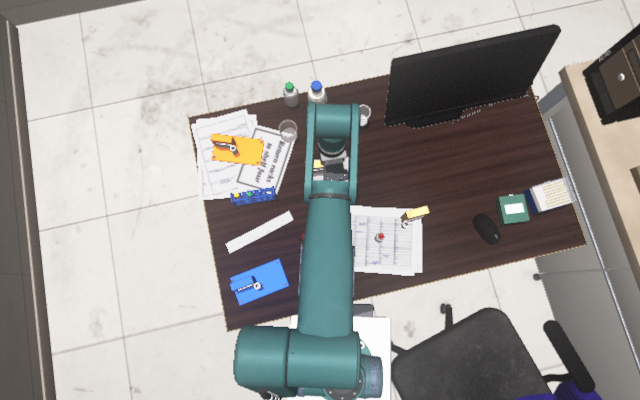

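Run:
```python
from h import *
np.set_printoptions(precision=4,suppress=True)
p0,d0=load('side0');p,d=load('s5')
X=cloud('side',d);X0=cloud('side',d0)
print('pin y',np.median(X[170:193,278:280,1]),X[170:193,278:280,1].mean(),'kn y',X[204:215,278:281,1].mean(),X0[203:215,278:281,1].mean())
print('pin x',X[170:193,278:280,0].mean(),'kn x by col',X[204:215,276:284,0].mean(0))
def edge(row,a,b,sgn):  # max gradient subpixel
    g=np.diff(row.astype(float))*sgn; k=a+np.argmax(g[a:b]); y0,y1,y2=g[k-1],g[k],g[k+1]; return k+.5+.5*(y0-y2)/(y0-2*y1+y2)
g=cv2.cvtColor(p,cv2.COLOR_RGB2GRAY);g0=cv2.cvtColor(p0,cv2.COLOR_RGB2GRAY)
L=[];Rr=[]
for v in range(178,193):
    L.append(edge(g[v],274,279,1));Rr.append(edge(g[v],278,283,-1))
print('L',np.array(L).round(2),'R',np.array(Rr).round(2))
c=(np.array(L)+Rr)/2; f=np.polyfit(np.arange(178,193),c,1); print('pin c',c.round(2),np.polyval(f,[185,204]),f)
print('expected slope',[proj('side',[.609,.05,z]) for z in(.14,.1,.06,.03)])
for gg in(g,g0): print('kn R',[round(edge(gg[v],279,286,-1 ),2) for v in range(202,206)], 'all',[gg[v,274:287].tolist() for v in (201,202,203,204,205)])
from scipy.optimize import brentq
print(proj('side',[.6089,.0485,.06]))
```

```text
pin y 0.055803566562506235 0.05627387235261443 kn y 0.060480943096632336 0.05977894800484911
pin x 0.6073291893190751 kn x by col [0.6158 0.6144 0.6107 0.6081 0.6056 0.603  0.5723 0.5995]
L [276.12 276.   276.27 276.43 276.4  276.4  276.53 276.43 276.57 276.68
 276.66 276.73 276.73 276.75 276.73] R [279.59 279.8  279.66 279.69 279.76 280.17 280.27 280.27 280.2  280.27
 280.27 280.27 280.29 280.33 280.34]
pin c [277.86 277.9  277.97 278.06 278.08 278.28 278.4  278.35 278.39 278.47
 278.46 278.5  278.51 278.54 278.53] [278.2867 279.2742] [  0.052  268.6723]
expected slope [array([278.267 , 173.7855]), array([278.8608, 187.47  ]), array([279.4394, 200.8052]), array([279.8638, 210.5854])]
kn R [np.float64(282.4), np.float64(282.45), np.float64(282.43), np.float64(282.39)] all [[67, 86, 168, 175, 139, 132, 127, 128, 103, 30, 36, 44, 34], [73, 145, 209, 161, 143, 146, 155, 168, 136, 42, 42, 42, 42], [101, 144, 143, 129, 140, 144, 151, 151, 125, 53, 37, 38, 34], [149, 160, 107, 133, 144, 148, 142, 141, 112, 52, 33, 37, 40], [244, 123, 107, 135, 144, 149, 142, 144, 109, 40, 24, 17, 18]]
kn R [np.float64(282.36), np.float64(282.08), np.float64(282.39), np.float64(282.43)] all [[63, 81, 159, 172, 148, 147, 146, 208, 208, 24, 46, 44, 42], [63, 148, 237, 215, 184, 193, 224, 251, 187, 32, 38, 41, 36], [175, 221, 167, 174, 176, 181, 191, 185, 120, 50, 40, 40, 42], [181, 205, 98, 137, 147, 149, 140, 139, 111, 53, 42, 34, 35], [235, 122, 113, 148, 153, 153, 148, 139, 112, 39, 28, 17, 27]]
[279.6204 200.6116]
```

Request:
move_arm([
  [[0,-0.014,0.009,0,0,0,0],[0,-0.014,0.009,0.1,0,0,0],[0,-0.014,0.009,0.2,0,0,0],[0,-0.014,0.009,0.23,0,0,0],[0,-0.014,0.009,0.26,0,0,0],[0,-0.014,0.009,0.29,0,0,0]],
])

```text
time: 6.92
tool_pos: [0.6102, 0.0472, 0.3167]
ee_rot: [-3.14, -0.0, 1.775]
wrist_force: [-1.0, 0.3, -0.6]
width: 0.0091
```

Run:
```python
from h import *
inc([.6105,.0472,.2837],101.7)
p,d=snap('side','s6'); crop(p,250,130,320,240,7,'s6c')
```

```text
t 6.92 pos [0.6102 0.0472 0.3167] rpy [-1.7994e+02 -2.0000e-02  1.0170e+02] w 0.0091 F [-1.   0.3 -0.6]
shift [-0.001  0.003  0.33 ] rot [-0.001 -0.     0.   ]
```

View pics/s6c.png

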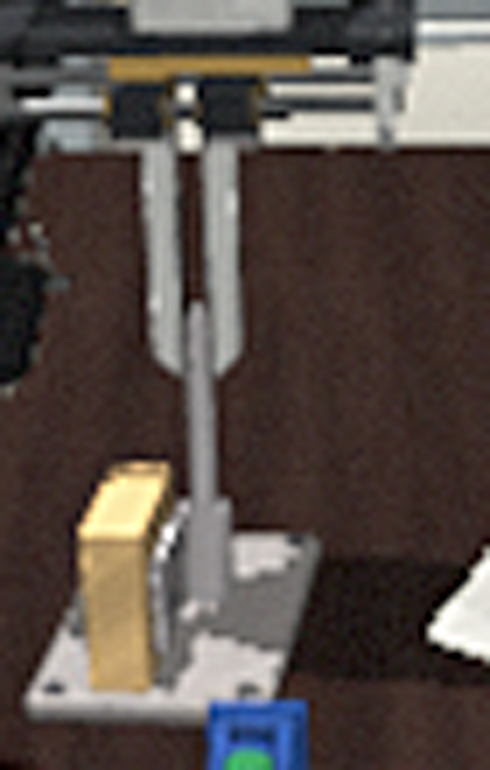

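Request:
move_arm([
  [[0,0,0,0.05,0,0,0],[0,0,0,0.1,0,0,0],[0,0,0,0.12,0,0,0],[0,0,0,0.12,0,0,0]],
])

```text
time: 7.3
tool_pos: [0.6102, 0.0472, 0.3047]
ee_rot: [-3.14, -0.0, 1.775]
wrist_force: [0.7, -0.1, -0.3]
width: 0.0091
```

Request:
move_arm([
  [[0,0,0,0.05,0,0,0],[0,0,0,0.1,0,0,0],[0,0,0,0.15,0,0,0],[0,0,0,0.17,0,0,0],[0,0,0,0.17,0,0,0]],
])

```text
time: 7.72
tool_pos: [0.6102, 0.0472, 0.2875]
ee_rot: [-3.14, -0.0, 1.775]
wrist_force: [-0.1, -0.1, -0.7]
width: 0.009
```

Run:
```python
from h import *
inc([.6105,.0472,.2837],101.7)
p,d=snap('side','s7'); crop(p,250,130,320,240,7,'s7c')
```

```text
t 7.72 pos [0.6102 0.0472 0.2875] rpy [-1.7992e+02 -2.0000e-02  1.0171e+02] w 0.009 F [-0.1 -0.1 -0.7]
shift [-0.     0.003  0.038] rot [-0.001 -0.     0.   ]
```

View pics/s7c.png

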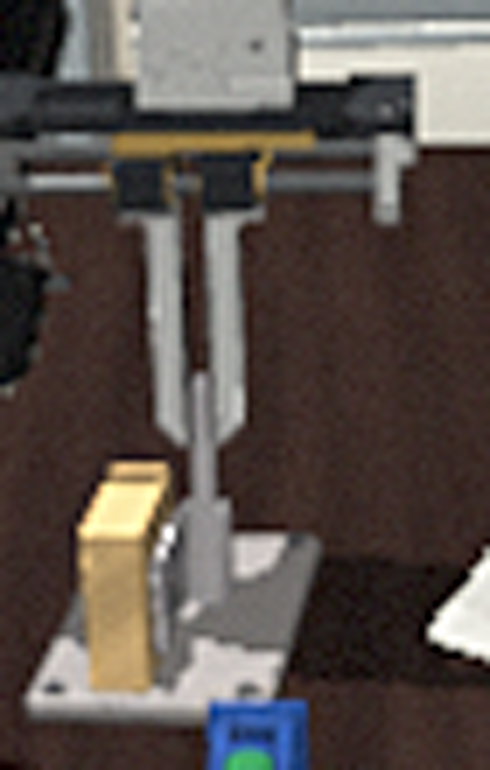

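Request:
move_arm([
  [[0,0,0,0.02,0,0,0],[0,0,0,0.035,0,0,0],[0,0,0,0.035,0,0,0]],
])

```text
time: 8.02
tool_pos: [0.6104, 0.0472, 0.285]
ee_rot: [3.142, -0.0, 1.775]
wrist_force: [0.0, 0.5, -0.7]
width: 0.0092
```

Request:
move_arm([
  [[0,0,0,0.01,0,0,0],[0,0,0,0.02,0,0,0],[0,0,0,0.02,0,0,0]],
])

```text
time: 8.27
tool_pos: [0.6104, 0.0472, 0.2837]
ee_rot: [3.141, 0.0, 1.775]
wrist_force: [-0.3, 0.8, 1.9]
width: 0.0089
```

Request:
move_arm([
  [[0,0,0,0.01,0,0,0],[0,0,0,0.01,0,0,0],[0.4,0,0,0.01,0,0,0],[0.4,0,0,0,0,0,0],[0.4,0,0,0,0,0,0],[0.4,0,0,0,0,0,0],[0.4,0,0,0,0,0,0],[0.4,0,0,0,0,0,0]],
])

```text
time: 8.93
tool_pos: [0.6103, 0.0472, 0.2829]
ee_rot: [-3.141, -0.0, 1.775]
wrist_force: [-0.1, 0.7, 0.4]
width: 0.0375
```

Run:
```python
from h import *
inc([.6105,.0472,.2837],101.7)
p,d=snap('side','s8'); crop(p,250,130,320,240,7,'s8c')
g=cv2.cvtColor(p,cv2.COLOR_RGB2GRAY)
print([proj('side',[.6105,.0485,z]) for z in (.112,.06)])
for v in range(180,204,2):print(v,g[v,272:288])
```

```text
t 8.93 pos [0.6103 0.0472 0.2829] rpy [-1.7998e+02 -1.0000e-02  1.0170e+02] w 0.0375 F [-0.1  0.7  0.4]
shift [-0.     0.002 -0.008] rot [-0. -0.  0.]
[array([278.31279423, 183.19050192]), array([279.07306679, 200.57345088])]
180 [ 35  50  47  52  49  51  43  50  48  52  46  48  49 125 172 166]
182 [ 35  48  49  54  42  44  53  48  44  45  51  52  31 118 174 165]
184 [ 34  54  48  44  45  64  76  48  41  47  50  46  26 118 175 167]
186 [ 31  54  48  39  55 124 172 136  48  39  42  47  31 117 175 166]
188 [ 27  51  46  35  70 124 151 143  98  35  45  45  36 100 158 166]
190 [ 26  45  46  40  59 116 152 146 104  33  46  46  37  88 153 166]
192 [ 14  47  47  41  54 113 150 148 108  35  46  46  39  91 157 175]
194 [ 31  45  44  40  48 109 156 148 112  30  44  47  40  82 131 106]
196 [102  83  49  37  48 106 154 150 115  37  47  51  45  39  33  42]
198 [141 134  77  34  38 109 154 150 111  28  40  42  49  43  48  46]
200 [228  80  71  37  32  95 151 149 111  45  35  41  44  41  44  40]
202 [ 97  82  79  93 132 132 139 140 143 164 133  44  44  44  36  46]
```

View pics/s8c.png

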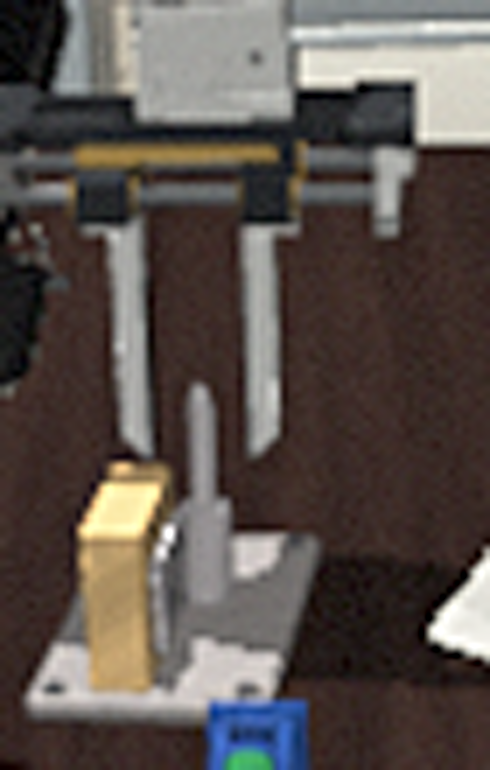

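Request:
move_arm([
  [[0.8,0,0,-0.2,0,0,0],[0.8,0,0,-0.5,0,0,0],[1,0,0,-0.8,0,0,0],[1,0,0,-1,0,0,0],[1,-0.2,-0.1,-1,0,0,0],[1,-0.5,-0.3,-1,0,0,0],[1,-0.75,-0.5,-1,0,0,-0.02],[1,-1,-0.75,-1,0,0,-0.05]],
])

```text
time: 9.65
tool_pos: [0.557, -0.0668, 0.383]
ee_rot: [3.141, 0.0, 1.856]
wrist_force: [1.1, -1.1, -0.7]
width: 0.0877
```

Run:
```python
from h import *
inc([.4737,-.218,.34],106.5)
```

```text
t 9.65 pos [ 0.557  -0.0668  0.383 ] rpy [1.7997e+02 2.0000e-02 1.0636e+02] w 0.0877 F [ 1.1 -1.1 -0.7]
shift [-1.216 -1.225  0.43 ] rot [ 0.     0.    -0.002]
```

Request:
move_arm([
  [[1,-0.25,-0.25,0,0,0,0],[1,-0.5,-0.5,0,0,0,0],[1,-0.75,-0.75,0,0,0,0],[1,-1,-1,0,0,0,0],[1,-1,-1,0,0,0,0],[1,-1,-1,0,0,0,0]],
])

```text
time: 10.15
tool_pos: [0.4883, -0.1913, 0.3833]
ee_rot: [3.141, -0.0, 1.85]
wrist_force: [-0.5, 0.3, 0.5]
width: 0.0944
```

Run:
```python
from h import *
inc([.4737,-.218,.34],106.5)
```

```text
t 10.15 pos [ 0.4883 -0.1913  0.3833] rpy [ 1.7997e+02 -1.0000e-02  1.0599e+02] w 0.0944 F [-0.5  0.3  0.5]
shift [-0.217 -0.214  0.432] rot [ 0.    -0.    -0.006]
```

Request:
move_arm([
  [[1,-0.12,-0.1,0,0,0,-0.005],[1,-0.22,-0.21,0.1,0,0,-0.005],[1,-0.22,-0.21,0.3,0,0,-0.005],[1,-0.22,-0.21,0.45,0,0,-0.005],[1,-0.22,-0.21,0.45,0,0,-0.005],[1,-0.22,-0.21,0.45,0,0,-0.005]],
])

```text
time: 10.65
tool_pos: [0.4755, -0.2158, 0.3373]
ee_rot: [-3.14, -0.002, 1.863]
wrist_force: [-0.4, -0.0, 0.1]
width: 0.0941
```

Run:
```python
from h import *
inc([.4737,-.218,.281],106.5)
p,d=snap('side','s9'); crop(p,300,90,400,215,6,'s9c')
p,d=snap('top','t9'); crop(p,270,120,440,240,4,'t9c')
```

```text
t 10.65 pos [ 0.4755 -0.2158  0.3373] rpy [-1.7994e+02 -1.2000e-01  1.0675e+02] w 0.0941 F [-0.4 -0.   0.1]
shift [-0.017 -0.023  0.563] rot [-0.001 -0.001  0.003]
```

View pics/s9c.png

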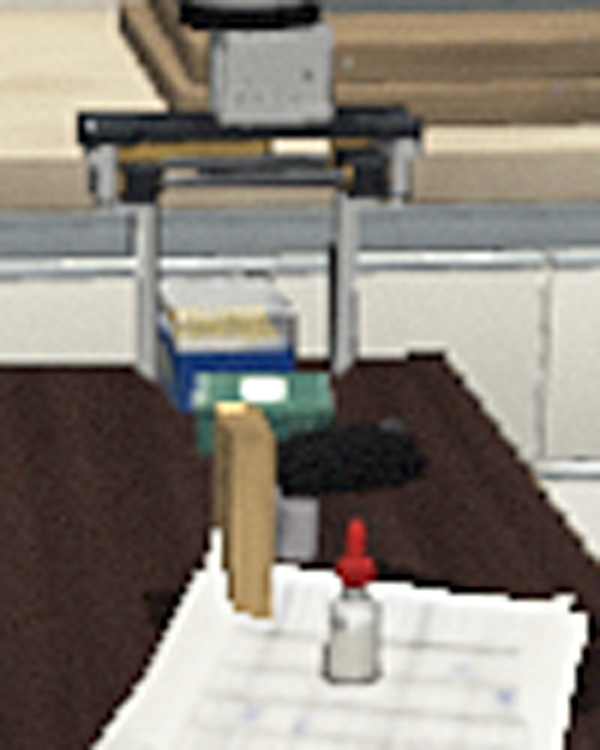

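View pics/t9c.png

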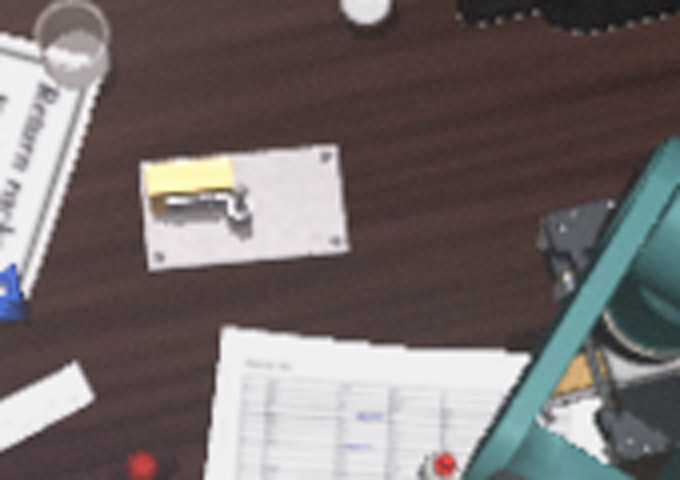

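Request:
move_arm([
  [[1,-0.01,-0.01,0.15,0,0,0],[1,-0.01,-0.01,0.35,0,0,0],[1,-0.01,-0.01,0.5,0,0,0],[1,-0.01,-0.01,0.56,0,0,0],[1,-0.01,-0.01,0.56,0,0,0],[1,-0.01,-0.01,0.56,0,0,0]],
])

```text
time: 11.25
tool_pos: [0.4749, -0.2181, 0.2833]
ee_rot: [3.14, 0.001, 1.862]
wrist_force: [0.5, -0.2, 0.6]
width: 0.0938
```

Run:
```python
from h import *
inc([.4737,-.218,.281],106.5)
p,d=snap('side','s10'); crop(p,300,90,400,215,6,'s10c')
```

```text
t 11.25 pos [ 0.4749 -0.2181  0.2833] rpy [1.7993e+02 6.0000e-02 1.0668e+02] w 0.0938 F [ 0.5 -0.2  0.6]
shift [ 0.004 -0.011  0.023] rot [0.001 0.001 0.002]
```

View pics/s10c.png

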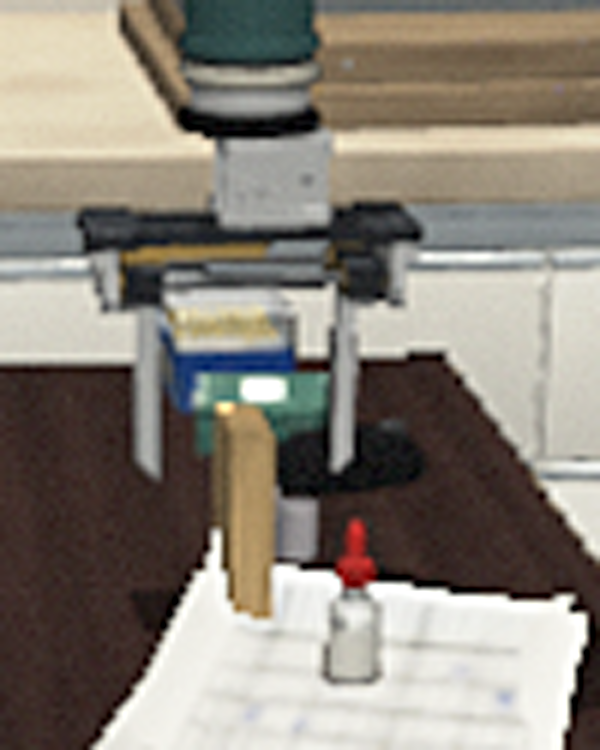

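Request:
move_arm([
  [[0.5,0,-0.01,0.01,0,0,0],[0,0,-0.01,0.01,0,0,0],[0,0,-0.01,0.01,0,0,0],[0,0,-0.01,0.01,0,0,0],[0,0,-0.01,0.01,0,0,0],[0,0,-0.01,0.01,0,0,0],[0,0,-0.01,0.01,0,0,0],[0,0,-0.01,0.01,0,0,0]],
])

```text
time: 11.97
tool_pos: [0.4734, -0.2184, 0.2811]
ee_rot: [3.142, -0.0, 1.861]
wrist_force: [-0.1, 0.4, 0.3]
width: 0.0439
```

Request:
move_arm([
  [[0,0,0,0,0,0,0],[0,0,0,0,0,0,0],[0,0,0,0,0,0,0],[0,0,0,0,0,0,0],[0,0,0,0,0,0,0],[0,0,0,0,0,0,0]],
])

```text
time: 12.47
tool_pos: [0.4734, -0.2184, 0.2811]
ee_rot: [-3.142, -0.0, 1.862]
wrist_force: [0.4, -0.6, -0.5]
width: 0.024
```

Run:
```python
from h import *
inc([.4737,-.218,.281],106.5)
p,d=snap('side','s11'); crop(p,300,90,400,215,6,'s11c')
```

```text
t 12.47 pos [ 0.4734 -0.2184  0.2811] rpy [-1.8000e+02 -1.0000e-02  1.0666e+02] w 0.024 F [ 0.4 -0.6 -0.5]
shift [0.003 0.004 0.001] rot [-0.    -0.     0.002]
```

View pics/s11c.png

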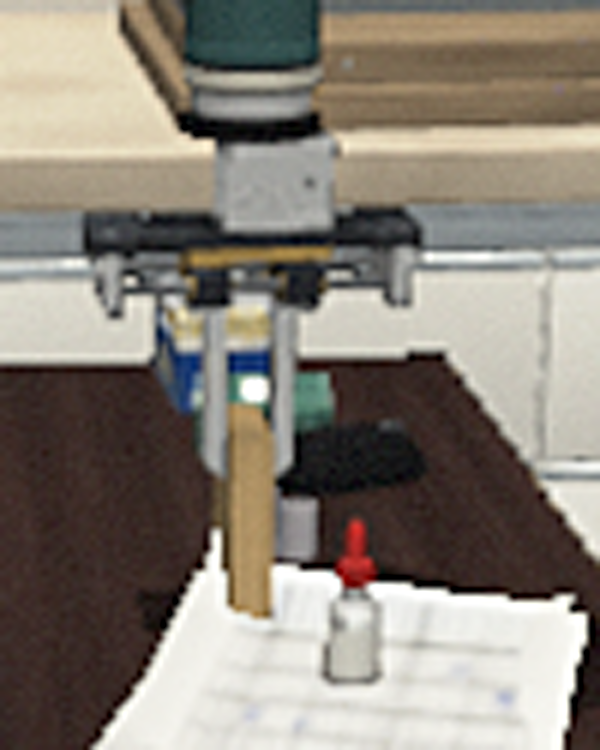

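Request:
move_arm([
  [[0,0,0,0,0,0,0],[0,0,0,0,0,0,0],[0,0,0,-0.1,0,0,0],[0,0,0,-0.25,0,0,0],[0,0,0,-0.45,0,0,0],[0,0,0,-0.65,0,0,0],[0,0,0,-0.85,0,0,0],[0,0,0,-1,0,0,0]],
])

```text
time: 13.18
tool_pos: [0.4734, -0.2184, 0.3836]
ee_rot: [3.14, 0.001, 1.861]
wrist_force: [1.7, -1.0, -2.2]
width: 0.0234
```

Run:
```python
from h import *
inc([.4737,-.218,.281],106.5)
print(robot.get_obs()['wrist_torque'])
p,d=snap('side','s12'); crop(p,300,70,400,195,6,'s12c')
```

```text
t 13.18 pos [ 0.4734 -0.2184  0.3836] rpy [1.7992e+02 8.0000e-02 1.0665e+02] w 0.0234 F [ 1.7 -1.  -2.2]
shift [0.004 0.002 1.026] rot [0.001 0.001 0.002]
[0.00890283 0.02204551 0.05416053]
```

View pics/s12c.png

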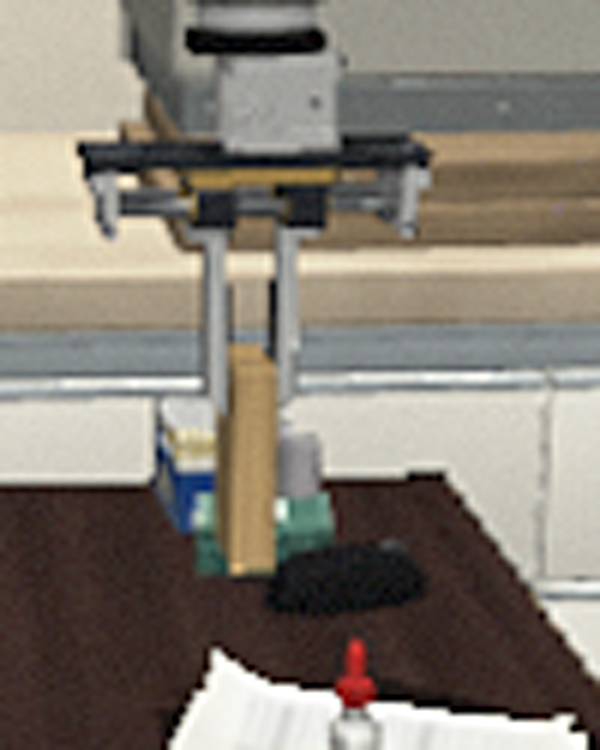

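Run:
```python
from h import *
inc([.6379,.0201,.381],97.2)
p,d=snap('top','t12'); crop(p,270,120,440,240,4,'t12c')
p,d=load('s12'); X=cloud('side',d); np.set_printoptions(precision=4,suppress=True)
for v in range(128,168,3): print(v,X[v,339:345].mean(0))
```

```text
t 13.23 pos [ 0.4738 -0.2186  0.3868] rpy [179.7    0.32 106.66] w 0.0237 F [ 0.2 -1.   0.4]
shift [1.817 2.256 0.06 ] rot [0.004 0.003 0.105]
128 [ 0.4755 -0.2319  0.2113]
131 [ 0.4695 -0.1902  0.211 ]
134 [ 0.4693 -0.1902  0.2014]
137 [ 0.4692 -0.1903  0.1918]
140 [ 0.4689 -0.1895  0.1824]
143 [ 0.469  -0.1906  0.1724]
146 [ 0.4687 -0.1901  0.1628]
149 [ 0.4686 -0.1907  0.1529]
152 [ 0.4685 -0.1908  0.143 ]
155 [ 0.4684 -0.1912  0.1329]
158 [ 0.4682 -0.1911  0.123 ]
161 [ 0.468  -0.1907  0.1131]
164 [ 0.4679 -0.1907  0.103 ]
167 [ 0.5088 -0.4866 -0.0008]
```

View pics/t12c.png

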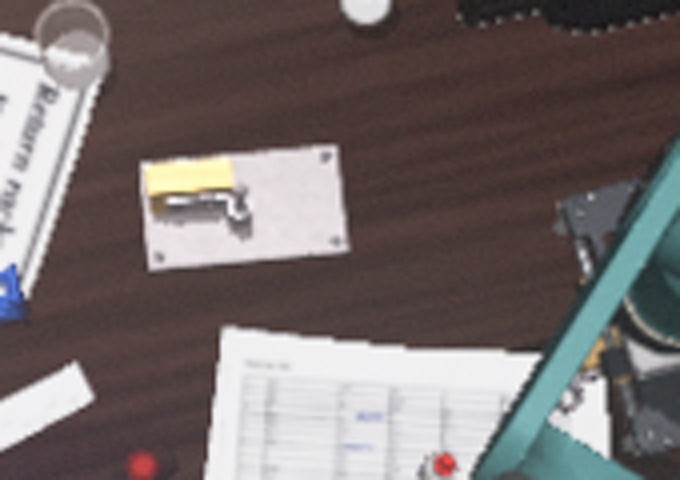

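Request:
move_arm([
  [[0,0.1,0.1,0,0,0,0],[0,0.25,0.28,0,0,0,0],[0,0.45,0.48,0,0,0,0],[0,0.65,0.7,0,0,0,0],[0,0.8,0.88,0,0,0,0],[0,0.9,1,0,0,0,0],[0,0.9,1,0,0,0,0]],
])

```text
time: 13.87
tool_pos: [0.5444, -0.101, 0.3794]
ee_rot: [-3.14, -0.003, 1.865]
wrist_force: [-0.6, 0.2, -2.4]
width: 0.0235
```

Request:
move_arm([
  [[0,0,0.1,0,0,0,0.03],[0,0.1,0.3,0,0,0,0.07],[0,0.2,0.5,0,0,0,0.105],[0,0.35,0.75,0,0,0,0.105],[0,0.5,0.9,0,0,0,0.105],[0,0.6,1,0,0,0,0.105],[0,0.6,1,0,0,0,0.105]],
])

```text
time: 14.45
tool_pos: [0.6226, -0.0158, 0.3798]
ee_rot: [-3.14, -0.001, 1.699]
wrist_force: [0.1, -0.4, -2.3]
width: 0.0235
```

Run:
```python
from h import *
inc([.6379,.0201,.381],97.2)
p,d=snap('side','s13'); crop(p,230,100,330,240,5,'s13c')
```

```text
t 14.45 pos [ 0.6226 -0.0158  0.3798] rpy [-1.799e+02 -7.000e-02  9.735e+01] w 0.0235 F [ 0.1 -0.4 -2.3]
shift [ 0.336  0.198 -0.012] rot [-0.001 -0.001  0.002]
```

View pics/s13c.png

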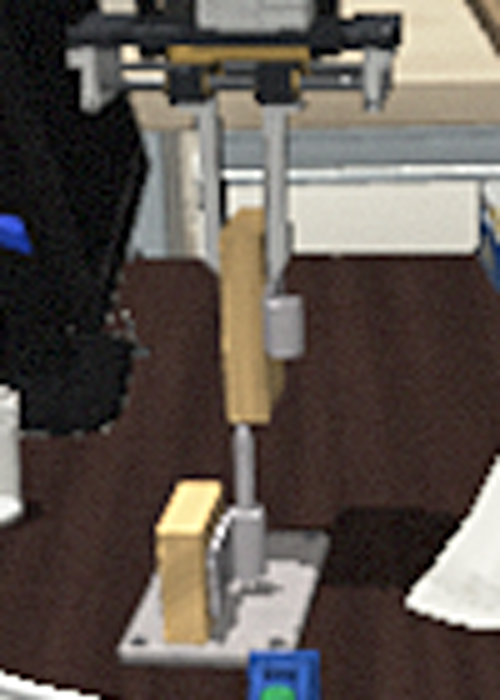

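Request:
move_arm([
  [[0,0,0.1,0,0,0,0],[0,0.05,0.2,0,0,0,0],[0,0.15,0.2,0,0,0,0],[0,0.27,0.2,0,0,0,0],[0,0.33,0.2,0,0,0,0],[0,0.33,0.2,0,0,0,0],[0,0.33,0.2,0,0,0,0],[0,0.33,0.2,0,0,0,0]],
])

```text
time: 15.17
tool_pos: [0.6374, 0.0178, 0.3814]
ee_rot: [3.141, 0.0, 1.697]
wrist_force: [0.0, -0.3, -1.9]
width: 0.0238
```

Run:
```python
from h import *
np.set_printoptions(precision=4,suppress=True)
inc([.6379,.0201,.381],97.2)
p,d=snap('side','s14'); crop(p,230,110,320,240,6,'s14c')
X=cloud('side',d); g=cv2.cvtColor(p,cv2.COLOR_RGB2GRAY)
for v in range(158,204,2): print(v,g[v,270:290].tolist(),(X[v,275:286,1]*1000).round(0).astype(int).tolist())
```

```text
t 15.17 pos [0.6374 0.0178 0.3814] rpy [179.99   0.03  97.21] w 0.0238 F [ 0.  -0.3 -1.9]
shift [0.022 0.008 0.004] rot [0. 0. 0.]
158 [147, 139, 138, 110, 70, 122, 126, 90, 76, 37, 42, 46, 46, 55, 50, 50, 54, 54, 51, 54] [28, 30, 1110, -2, -568, -571, -566, -575, -572, -572, -576]
160 [147, 139, 135, 101, 123, 147, 60, 77, 70, 29, 36, 47, 48, 52, 46, 48, 46, 52, 49, 49] [36, 27, 16, -3, -547, -544, -545, -541, -539, -548, -539]
162 [151, 142, 131, 131, 131, 117, 116, 139, 147, 131, 123, 115, 36, 48, 48, 44, 49, 44, 47, 55] [50, 42, 41, 44, 38, 37, 47, -513, -513, -519, -510]
164 [153, 142, 134, 129, 141, 167, 178, 175, 178, 164, 139, 105, 47, 42, 47, 49, 46, 50, 47, 50] [56, 55, 56, 58, 57, 49, 51, -486, -492, -484, -487]
166 [148, 148, 134, 123, 113, 141, 152, 156, 153, 146, 139, 112, 50, 41, 47, 51, 48, 48, 45, 54] [57, 60, 58, 60, 55, 52, 53, -459, -467, -462, -467]
168 [153, 144, 140, 125, 116, 143, 154, 152, 148, 148, 136, 111, 54, 47, 48, 47, 46, 49, 49, 54] [60, 60, 53, 56, 55, 58, 51, -439, -431, -435, -433]
170 [152, 149, 137, 131, 131, 143, 150, 146, 151, 147, 139, 110, 55
[... 1779 characters left out ...]
1, 45, 47, 47, 47, 48, 43, 47, 45] [-152, -148, -150, 57, 53, 54, -157, -152, -153, -158, -164]
196 [167, 170, 178, 147, 56, 29, 47, 125, 163, 152, 118, 34, 45, 45, 45, 43, 43, 52, 44, 49] [-132, -135, -136, 55, 56, 50, -137, -134, -138, -139, -137]
198 [234, 237, 246, 226, 79, 28, 42, 116, 163, 150, 113, 38, 47, 45, 41, 41, 37, 40, 50, 44] [-116, -117, -123, 55, 52, 54, -122, -118, -123, -121, -122]
200 [234, 244, 226, 90, 64, 23, 23, 103, 160, 146, 113, 42, 40, 48, 46, 43, 41, 46, 47, 42] [-104, -100, -100, 52, 56, 53, -106, -100, -100, -107, -107]
202 [242, 227, 95, 80, 62, 146, 231, 213, 194, 188, 210, 221, 139, 44, 29, 41, 39, 42, 48, 45] [-84, 56, 56, 52, 55, 56, 55, 55, -87, -96, -88]
```

View pics/s14c.png

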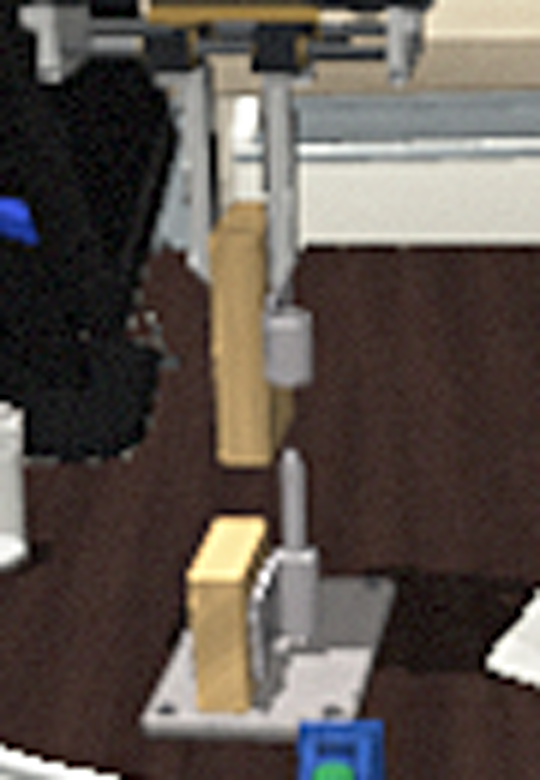

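Request:
move_arm([
  [[0,0.013,0,0,0,0,0],[0,0.026,0,0.07,0,0,0],[0,0.026,0,0.15,0,0,0],[0,0.026,0,0.22,0,0,0],[0,0.026,0,0.27,0,0,0],[0,0.026,0,0.27,0,0,0],[0,0.026,0,0.27,0,0,0]],
])

```text
time: 15.8
tool_pos: [0.6373, 0.0204, 0.3531]
ee_rot: [-3.14, -0.0, 1.696]
wrist_force: [0.5, -0.3, -1.1]
width: 0.0239
```

Run:
```python
from h import *
np.set_printoptions(precision=4,suppress=True)
inc([.637,.0204,.3031],97.2)
p,d=snap('side','s15'); crop(p,250,140,310,230,8,'s15c')
X=cloud('side',d); 
for v in range(172,204,2): print(v,p[v,272:286,0].tolist(),(X[v,274:284,1]*1000).round(0).astype(int).tolist())
```

```text
t 15.8 pos [0.6373 0.0204 0.3531] rpy [-179.9    -0.02   97.2 ] w 0.0239 F [ 0.5 -0.3 -1.1]
shift [ 0.    -0.002  0.5  ] rot [-0.001 -0.     0.   ]
172 [161, 150, 141, 134, 119, 121, 140, 132, 122, 113, 74, 62, 64, 60] [52, 51, 47, 45, 46, 43, 44, 51, -391, -382]
174 [163, 149, 138, 163, 194, 193, 173, 161, 157, 119, 72, 57, 65, 59] [51, 56, 59, 63, 58, 61, 55, 57, 48, -362]
176 [165, 152, 137, 135, 155, 154, 157, 152, 143, 117, 73, 62, 62, 66] [48, 59, 59, 59, 62, 62, 57, 55, 51, -338]
178 [170, 155, 138, 131, 156, 155, 153, 151, 145, 118, 79, 57, 67, 62] [46, 56, 58, 61, 60, 59, 57, 52, 51, -316]
180 [165, 156, 143, 141, 152, 156, 153, 150, 146, 120, 78, 61, 62, 61] [46, 54, 57, 60, 57, 60, 56, 53, 50, -302]
182 [170, 162, 142, 138, 154, 153, 151, 154, 147, 124, 90, 58, 61, 60] [50, 55, 59, 56, 62, 57, 60, 56, 52, -275]
184 [167, 164, 135, 94, 123, 137, 132, 118, 92, 61, 56, 58, 58, 58] [48, 43, 29, 10, 49, 46, -251, -251, -248, -247]
186 [167, 160, 141, 99, 92, 121, 165, 135, 53, 50, 59, 65, 63, 60] [49, 45, 26, 49, 53, 1110, 49, -230, -228, -233]
188 [163, 161, 145, 101, 103, 123
[... 206 characters left out ...]
178, 159, 151, 122, 99, 123, 149, 149, 114, 42, 59, 58, 62, 59] [47, 48, 31, 50, 54, 56, 52, -174, -176, -181]
194 [182, 162, 162, 131, 81, 109, 158, 153, 116, 51, 53, 62, 54, 58] [46, 44, 36, -150, 57, 58, 52, -154, -154, -155]
196 [237, 225, 164, 106, 53, 121, 169, 153, 112, 41, 61, 64, 53, 58] [53, 45, -136, -136, 53, 53, 53, -139, -142, -139]
198 [255, 255, 84, 39, 51, 116, 165, 144, 113, 45, 55, 57, 53, 53] [68, -116, -121, -112, 56, 56, 50, -119, -119, -118]
200 [255, 111, 77, 35, 29, 107, 164, 151, 115, 56, 51, 55, 58, 55] [69, -98, -103, -102, 58, 55, 52, -103, -104, -110]
202 [117, 95, 81, 152, 235, 213, 198, 182, 172, 180, 135, 45, 54, 52] [67, -85, 59, 57, 56, 58, 56, 54, 56, -89]
```

View pics/s15c.png

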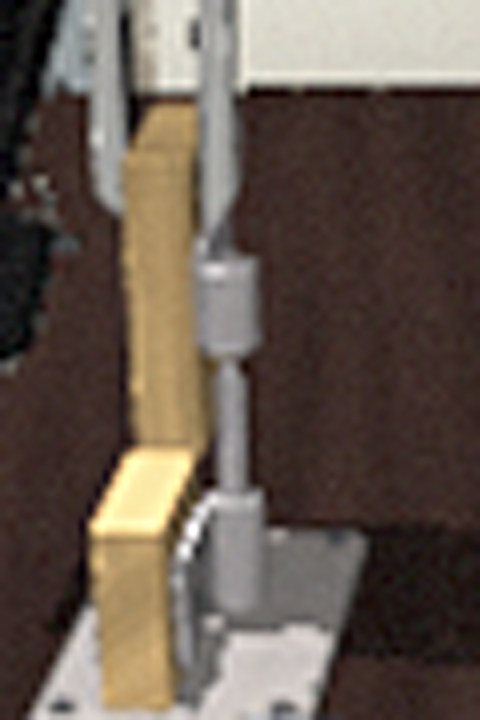

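Request:
move_arm([
  [[0,0.009,-0.007,0,0,0,0],[0,0.009,-0.007,0.04,0,0,0],[0,0.009,-0.007,0.08,0,0,0],[0,0.009,-0.007,0.12,0,0,0],[0,0.009,-0.007,0.16,0,0,0],[0,0.009,-0.007,0.2,0,0,0],[0,0.009,-0.007,0.2,0,0,0],[0,0.009,-0.007,0.2,0,0,0]],
])

```text
time: 16.52
tool_pos: [0.6365, 0.0213, 0.3336]
ee_rot: [-3.141, -0.0, 1.697]
wrist_force: [-0.5, -1.3, -1.6]
width: 0.0241
```

Run:
```python
from h import *
np.set_printoptions(precision=4,suppress=True)
inc([.637,.0204,.3031],97.2)
p,d=snap('side','s16'); crop(p,250,140,310,230,8,'s16c')
X=cloud('side',d); 
for v in range(174,204,2): print(v,p[v,272:286,0].tolist(),(X[v,274:284,1]*1000).round(0).astype(int).tolist())
```

```text
t 16.52 pos [0.6365 0.0213 0.3336] rpy [-179.94   -0.02   97.2 ] w 0.0241 F [-0.5 -1.3 -1.6]
shift [-0.009  0.004  0.305] rot [-0.001 -0.     0.   ]
174 [164, 155, 131, 103, 144, 148, 78, 74, 56, 59, 68, 61, 67, 56] [46, 39, 24, 23, 12, 1110, -356, -368, -363, -362]
176 [160, 158, 133, 134, 147, 82, 89, 73, 54, 60, 58, 64, 62, 65] [48, 38, 42, 31, 9, -7, -334, -339, -342, -339]
178 [166, 161, 144, 132, 136, 103, 111, 124, 102, 55, 49, 62, 64, 61] [47, 44, 44, 29, 44, 45, 44, -314, -320, -318]
180 [168, 155, 140, 155, 205, 219, 223, 212, 186, 141, 102, 56, 63, 55] [44, 54, 61, 61, 61, 60, 60, 58, 51, -298]
182 [168, 160, 139, 121, 144, 145, 145, 147, 148, 130, 100, 59, 57, 58] [45, 52, 60, 57, 60, 63, 58, 57, 53, -277]
184 [172, 165, 140, 124, 145, 154, 156, 151, 149, 134, 99, 57, 61, 57] [52, 54, 59, 57, 60, 61, 57, 56, 52, -247]
186 [172, 168, 139, 129, 147, 156, 153, 153, 148, 132, 102, 59, 56, 57] [48, 53, 56, 59, 62, 66, 58, 55, 52, -237]
188 [171, 167, 139, 116, 146, 152, 151, 151, 148, 137, 103, 54, 53, 55] [47, 49, 57, 62, 62, 62, 58, 58, 59, -212]
190 [177, 166, 154, 120, 130, 150, 151, 157, 136, 107, 77, 57, 67, 58] [49, 42, 33, 65, 57, 58, 62, 57, -190, -193]
192 [171, 161, 150, 117, 97, 120, 150, 149, 107, 44, 54, 61, 57, 58] [45, 51, 33, 52, 53, 54, 50, -177, -174, -180]
194 [173, 157, 157, 138, 88, 113, 150, 151, 113, 50, 57, 59, 61, 63] [50, 47, 34, 19, 56, 53, 51, -158, -158, -160]
196 [239, 220, 170, 138, 87, 116, 148, 151, 121, 39, 55, 57, 53, 58] [52, 48, 36, 23, 54, 54, 56, -138, -142, -133]
198 [255, 249, 129, 138, 85, 125, 149, 153, 117, 50, 55, 59, 56, 47] [61, 51, 38, 26, 53, 56, 53, -122, -121, -123]
200 [255, 98, 127, 141, 65, 108, 159, 153, 114, 56, 48, 58, 52, 55] [66, 47, 43, -104, 53, 55, 56, -101, -97, -104]
202 [116, 89, 116, 181, 211, 201, 188, 156, 159, 180, 133, 53, 48, 51] [66, 49, 57, 57, 52, 56, 54, 56, 50, -84]
```

View pics/s16c.png

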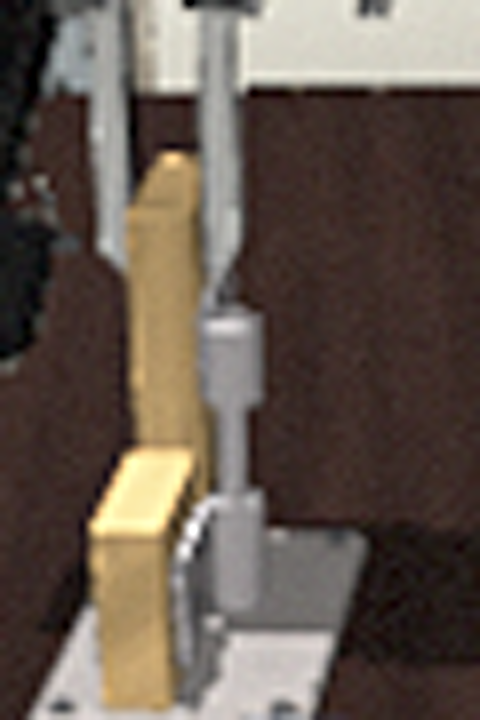

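Request:
move_arm([
  [[0,0,0,0.03,0,0,0],[0,0,0,0.06,0,0,0],[0,0,0,0.09,0,0,0],[0,0,0,0.12,0,0,0],[0,0,0,0.15,0,0,0],[0,0,0,0.15,0,0,0],[0,0,0,0.15,0,0,0]],
])

```text
time: 17.15
tool_pos: [0.6365, 0.0213, 0.3187]
ee_rot: [-3.141, -0.0, 1.697]
wrist_force: [0.2, -0.5, -1.7]
width: 0.0237
```

Run:
```python
from h import *
np.set_printoptions(precision=4,suppress=True)
inc([.637,.0204,.3031],97.2); print(robot.get_obs()['wrist_torque'])
p,d=snap('side','s17'); crop(p,250,140,310,230,8,'s17c')
```

```text
t 17.15 pos [0.6365 0.0213 0.3187] rpy [-179.95   -0.01   97.2 ] w 0.0237 F [ 0.2 -0.5 -1.7]
shift [-0.009  0.004  0.156] rot [-0.001 -0.     0.   ]
[-0.0816  0.0421  0.0213]
```

View pics/s17c.png

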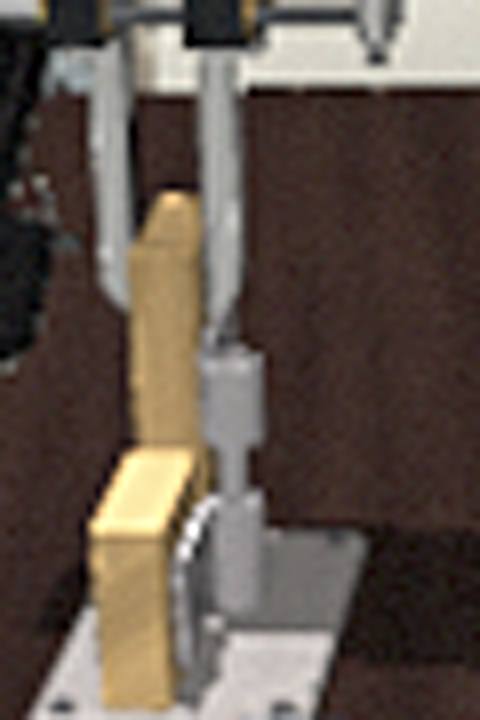

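Request:
move_arm([
  [[0,0,0,0.03,0,0,0],[0,0,0,0.06,0,0,0],[0,0,0,0.09,0,0,0],[0,0,0,0.12,0,0,0],[0,0,0,0.15,0,0,0],[0,0,0,0.15,0,0,0],[0,0,0,0.15,0,0,0]],
])

```text
time: 17.78
tool_pos: [0.6365, 0.0213, 0.3037]
ee_rot: [-3.141, -0.0, 1.697]
wrist_force: [-0.5, -0.2, -1.8]
width: 0.024
```

Run:
```python
from h import *
np.set_printoptions(precision=4,suppress=True)
inc([.637,.0204,.3031],97.2); print(robot.get_obs()['wrist_torque'])
p,d=snap('side','s18'); crop(p,250,140,310,230,8,'s18c'); crop(p,268,180,292,220,15,'s18d')
X=cloud('side',d); print('knuckles mid y: door',X[188:197,276:281,1].mean(0),'jamb',X[204:214,277:282,1].mean(0))
for v in range(186,220,1): print(v,p[v,272:286,0].tolist())
for z in (.096,.066,.06,.02): print(z,proj('side',[.6095,.0585,z]))
t,d=snap('top','t18'); crop(t,280,120,400,210,6,'t18c')
```

```text
t 17.78 pos [0.6365 0.0213 0.3037] rpy [-179.96   -0.01   97.21] w 0.024 F [-0.5 -0.2 -1.8]
shift [-0.009  0.004  0.006] rot [-0. -0.  0.]
[-0.0126  0.0138 -0.0471]
knuckles mid y: door [0.0548 0.0578 0.0594 0.0584 0.0579] jamb [0.0606 0.0596 0.0606 0.0601 0.0574]
186 [169, 162, 137, 115, 124, 126, 166, 138, 63, 51, 58, 60, 67, 54]
187 [172, 157, 134, 126, 138, 125, 156, 145, 93, 43, 59, 65, 62, 60]
188 [166, 161, 140, 130, 140, 126, 147, 141, 115, 68, 45, 63, 57, 54]
189 [170, 162, 150, 140, 130, 123, 144, 142, 120, 128, 119, 56, 60, 61]
190 [168, 161, 141, 138, 183, 191, 156, 143, 149, 164, 130, 57, 55, 57]
191 [170, 166, 146, 129, 159, 179, 153, 145, 152, 153, 120, 60, 59, 57]
192 [173, 161, 150, 129, 121, 145, 155, 149, 147, 143, 118, 63, 54, 55]
193 [175, 164, 155, 138, 133, 155, 159, 152, 149, 140, 111, 65, 55, 54]
194 [172, 160, 153, 137, 137, 150, 154, 154, 150, 144, 113, 59, 52, 57]
195 [167, 160, 148, 138, 135, 158, 154, 153, 150, 142, 119, 63, 59, 51]
196 [238, 224, 158, 137, 135, 158, 153, 154, 148, 149, 114, 66, 51, 54]
197 [255, 252, 156, 138, 144, 155, 156, 155, 149, 1
[... 1008 characters left out ...]
, 105, 111, 115]
212 [170, 103, 80, 90, 105, 139, 154, 147, 152, 143, 117, 105, 114, 109]
213 [162, 96, 80, 86, 106, 142, 151, 153, 151, 139, 116, 106, 116, 114]
214 [136, 103, 63, 80, 101, 146, 157, 153, 151, 148, 115, 109, 115, 116]
215 [143, 106, 60, 75, 82, 131, 148, 157, 150, 136, 118, 114, 114, 113]
216 [150, 111, 62, 85, 92, 113, 127, 129, 131, 116, 112, 112, 115, 111]
217 [141, 118, 74, 126, 184, 168, 107, 108, 110, 110, 110, 108, 108, 112]
218 [138, 135, 79, 116, 167, 147, 106, 102, 101, 101, 106, 96, 100, 98]
219 [147, 144, 83, 102, 106, 102, 147, 187, 187, 184, 182, 185, 180, 182]
0.096 [277.8935 189.8611]
0.066 [278.3405 199.9235]
0.06 [278.4289 201.9127]
0.02 [279.0093 214.9806]
```

View pics/s18c.png

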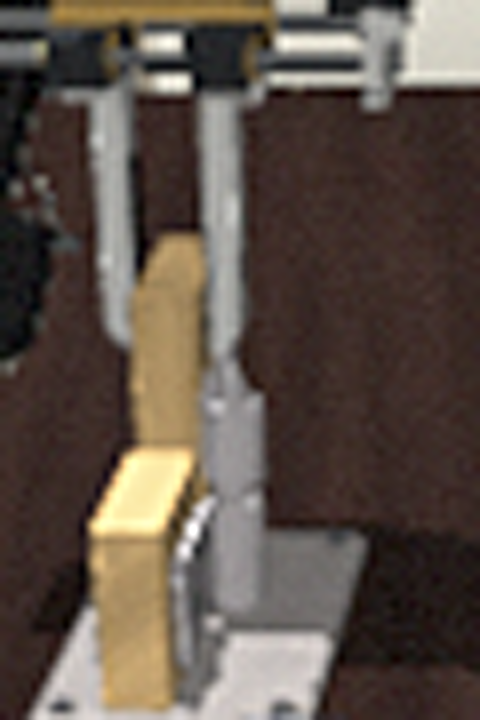

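View pics/s18d.png

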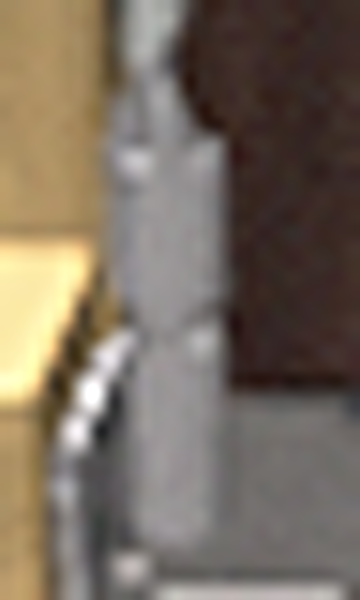

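View pics/t18c.png

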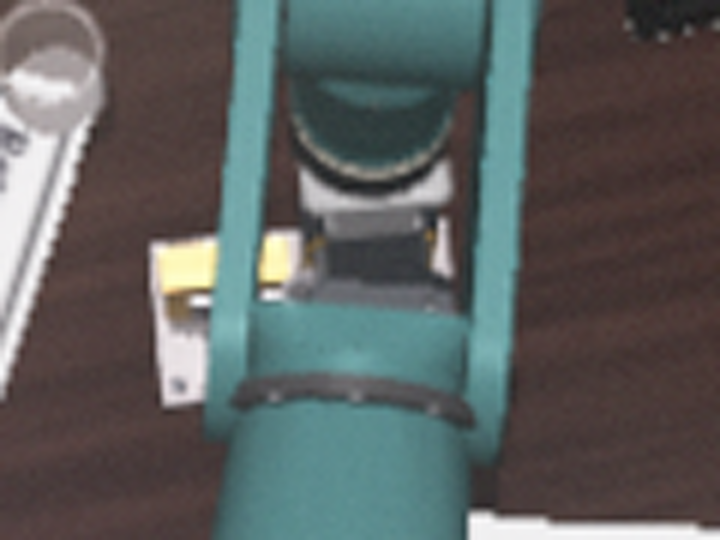

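Request:
move_arm([
  [[0,0.003,0.002,0.003,0,0,0],[0,0.006,0.004,0.006,0,0,0],[0,0.006,0.004,0.006,0,0,0],[0,0.006,0.004,0.006,0,0,0],[0,0.006,0.004,0.006,0,0,0],[0,0.006,0.004,0.006,0,0,0]],
])

```text
time: 18.38
tool_pos: [0.6369, 0.0219, 0.3036]
ee_rot: [3.141, -0.0, 1.697]
wrist_force: [0.0, -0.2, -1.3]
width: 0.0239
```

Run:
```python
from h import *
np.set_printoptions(precision=4,suppress=True)
inc([.637,.0204,.3031],97.2); print(robot.get_obs()['wrist_torque'])
p,d=snap('side','s19'); crop(p,235,140,325,240,7,'s19c')
X=cloud('side',d); print('door',X[191:198,276:281,1].mean(),'jamb',X[205:214,277:282,1].mean())
a=p.astype(float).mean(2)
for n,fr,rows in (('s17','s17',range(190,200)),('s19','s19',range(196,207))):
    q=load(fr)[0][:,:,0].astype(int); print(n,[(v,q[v,276:284].tolist()) for v in rows])
for n,v0 in(('door',range(192,199)),('jamb',range(204,206))):
    print(n,a[list(v0),270:287].mean(0).round(0))
# door +y wooden face tilt
for v in (176,184,192): print(v,X[v,268:273].mean(0))
for z in(.0816,.0661): print(proj('side',[.6095,.0585,z]))
```

```text
t 18.38 pos [0.6369 0.0219 0.3036] rpy [179.99  -0.    97.2 ] w 0.0239 F [ 0.  -0.2 -1.3]
shift [-0.015 -0.001  0.005] rot [ 0. -0.  0.]
[-0.0256  0.0675  0.0246]
door 0.06064860964459112 jamb 0.08223474378676808
s17 [(190, [148, 155, 151, 149, 152, 139, 104, 58]), (191, [143, 153, 155, 150, 147, 140, 106, 59]), (192, [150, 151, 151, 152, 148, 141, 109, 66]), (193, [151, 149, 152, 154, 149, 140, 113, 63]), (194, [152, 155, 153, 150, 148, 141, 113, 62]), (195, [127, 149, 156, 151, 139, 110, 87, 56]), (196, [86, 123, 152, 153, 123, 52, 55, 54]), (197, [92, 115, 148, 149, 116, 38, 52, 58]), (198, [95, 120, 151, 150, 117, 49, 52, 56]), (199, [86, 112, 147, 150, 112, 50, 49, 54])]
s19 [(196, [145, 154, 155, 155, 142, 140, 105, 56]), (197, [139, 155, 152, 154, 148, 137, 108, 53]), (198, [146, 151, 157, 150, 149, 136, 108, 59]), (199, [157, 154, 154, 155, 147, 138, 111, 60]), (200, [128, 150, 159, 159, 142, 116, 79, 49]), (201, [117, 131, 152, 151, 132, 125, 107, 34]), (202, [189, 125, 140, 143, 155, 179, 135, 46]), (203, [153, 133, 154, 145, 155, 165, 125, 62]), (204, [107, 149, 158, 156, 149, 142, 120, 62]), (205, [116, 155, 153, 152, 150, 146, 118, 56]), (206, [109, 149, 153, 152, 151, 146, 125, 92])]
door [167. 170. 168. 156. 117. 125. 144. 153. 153. 150. 146. 136. 104.  42.
  42.  46.  43.]
jamb [206.  88.  66. 134. 212. 163. 109. 149. 154. 151. 147. 142. 117.  50.
  34.  37.  40.]
176 [0.6333 0.0491 0.1319]
184 [0.6345 0.0491 0.1083]
192 [0.6349 0.0515 0.0853]
[278.1092 194.7154]
[278.339  199.8903]
```

View pics/s19c.png

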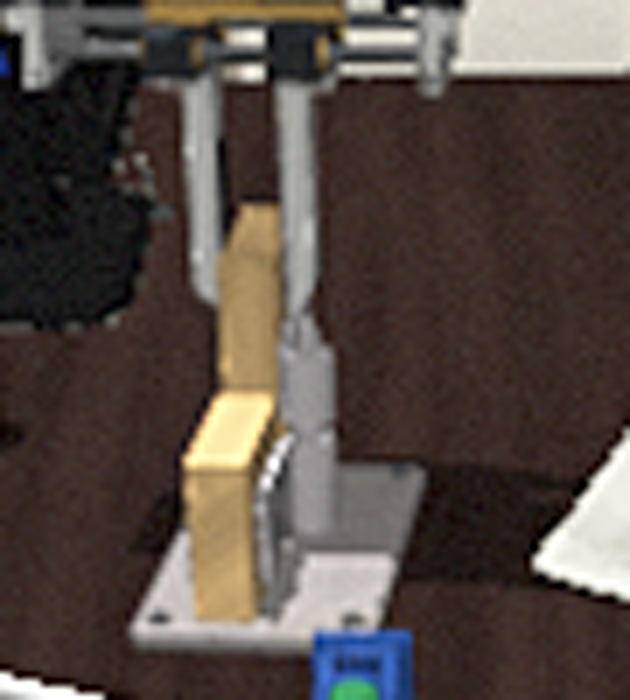

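Request:
move_arm([
  [[0,0,0,0.004,0,0,0],[0,0,0,0.004,0,0,0],[0,0,0,0.004,0,0,0],[0,0,0,0.004,0,0,0],[0,0,0,0.004,0,0,0],[0,0,0,0.004,0,0,0],[0,0,0,0.004,0,0,0],[0,0,0,0.004,0,0,0]],
])

```text
time: 19.1
tool_pos: [0.6369, 0.0219, 0.3032]
ee_rot: [3.142, -0.0, 1.697]
wrist_force: [0.6, -0.4, -1.4]
width: 0.0237
```

Run:
```python
from h import *
o=robot.get_obs();inc([.637,.0204,.3031],97.2); print(o['wrist_torque'],o['qvel'].round(4))
a=load('side0')[0];p,d=snap('side','s20');t,_=snap('top','t20')
np.set_printoptions(precision=4,suppress=True)
X=cloud('side',d)
for v in (176,180,184,188,192): print(v,X[v,267:272].round(3).tolist())
crop(t,190,90,450,300,3,'t20c')
```

```text
t 19.1 pos [0.6369 0.0219 0.3032] rpy [ 1.80e+02 -1.00e-02  9.72e+01] w 0.0237 F [ 0.6 -0.4 -1.4]
shift [-0.015 -0.001  0.001] rot [ 0. -0.  0.]
[-0.0101339   0.07920844 -0.04767803] [-0.0012  0.0003  0.0007 -0.0002 -0.0002 -0.0011]
176 [[0.644, 0.044, 0.129], [0.64, 0.047, 0.131], [0.637, 0.045, 0.13], [0.635, 0.045, 0.13], [0.633, 0.042, 0.13]]
180 [[0.642, 0.052, 0.121], [0.639, 0.05, 0.12], [0.637, 0.048, 0.12], [0.634, 0.048, 0.12], [0.63, 0.051, 0.121]]
184 [[0.642, 0.052, 0.109], [0.639, 0.053, 0.109], [0.637, 0.051, 0.109], [0.635, 0.047, 0.107], [0.631, 0.049, 0.109]]
188 [[0.643, 0.052, 0.097], [0.64, 0.053, 0.098], [0.287, 1.11, 0.505], [0.635, 0.05, 0.097], [0.633, 0.048, 0.096]]
192 [[0.644, 0.052, 0.085], [0.641, 0.05, 0.084], [0.638, 0.05, 0.085], [0.634, 0.053, 0.086], [0.632, 0.052, 0.086]]
```

View pics/t20c.png

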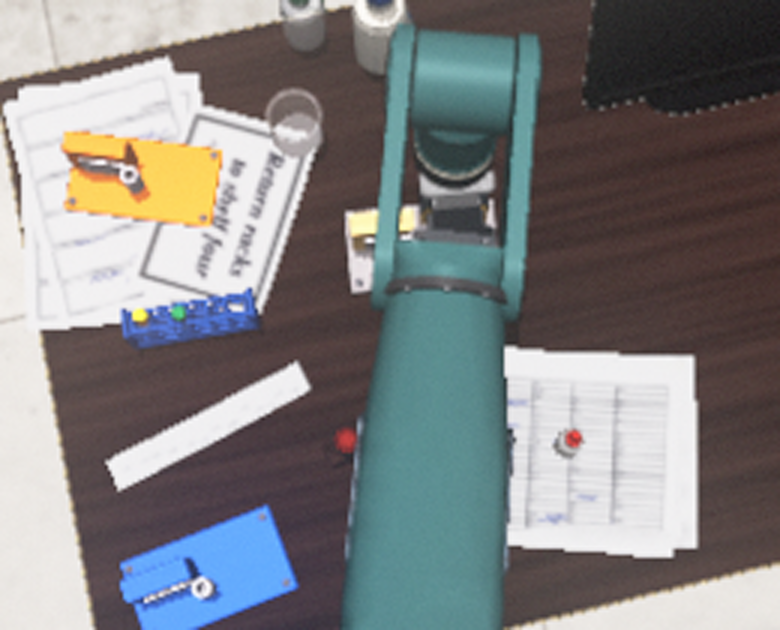

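View pics/s20.png

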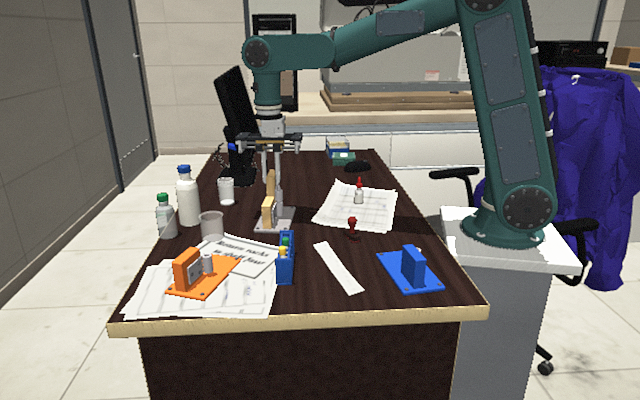

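Run:
```python
from h import *
p,d=load('s20');X=cloud('side',d)
for v in range(170,196,2): 
    r=X[v,267:273]; r=r[(r[:,1]>.03)&(r[:,1]<.07)]; print(v,p[v,269],r.mean(0).round(4))
o=robot.get_obs();print(o['wrist_torque'])
crop(p,255,165,295,225,10,'s20c')
```

```text
170 [127 101  69] [nan nan nan]
172 [170 141  97] [nan nan nan]
174 [173 143  96] [0.6431 0.0315 0.1313]
176 [155 131  90] [0.6362 0.0447 0.1302]
178 [170 143  99] [0.6342 0.0516 0.1268]
180 [171 145 101] [0.6352 0.0495 0.1202]
182 [172 143  99] [0.6355 0.0497 0.1144]
184 [175 149 103] [0.6355 0.0506 0.1088]
186 [172 145 100] [0.6362 0.0492 0.1023]
188 [172 145  99] [0.6358 0.0505 0.0968]
190 [177 149 104] [0.6364 0.0505 0.0908]
192 [180 150 105] [0.6365 0.0511 0.0851]
194 [171 143  96] [0.637  0.0506 0.0789]
[-0.07897677  0.07039344  0.02838584]<stdin>:4: RuntimeWarning: Mean of empty slice.
  ret = um.true_divide(
```

View pics/s20c.png

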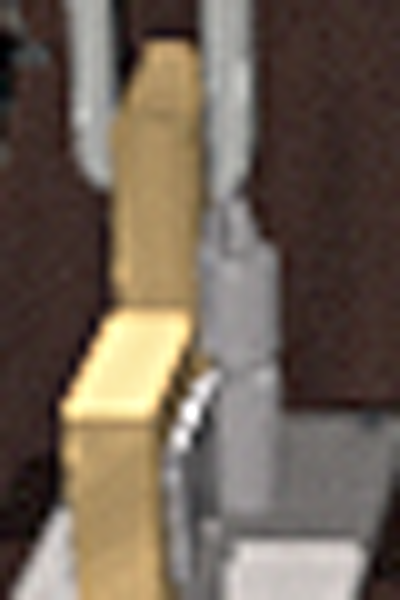

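```bash
python3 -c "
from bench import robot
print(robot.close_job())"
```

```text
the job is handed in; nothing more can be done
None
```

The pin is home in the jamb knuckle and the door block hangs over it in line, about 6 mm above, still held upright in the gripper. I handed the job in at about 19 s of the 61 s allowed.

**What I did:** I took the pin out of the rack and lowered it into the jamb knuckle until the first contact force (about 2 N), then released it. I then gripped the door block on its bare faces above the leaf, lifted it, turned it to the jamb's angle (about 7.2°) and lowered its knuckle over the standing pin.

**Last checks:**
- **Pin:** after release its top sat where a fully home pin should be in the side picture, to within about 1 pixel (3 mm).
- **Gap:** arm height gives 6.1 mm between the knuckles. The door's top edge measured about 131 mm above the desk, against 132 mm expected. The gap is barely visible in the picture, which fits 6 mm but does not measure it closely.
- **Upright:** the door's end face showed less than about 1° of lean.
- **Forces:** side forces were within sensor noise and the vertical force was only about the door's own weight, so it rests on nothing.
- **Bystanders:** both tubes, the stamp, dropper bottle and beaker are where they were.

**Less certain:** the arm hid the hinge from the top camera, so sideways alignment rests on the side camera alone, good to about 1 mm. The two cameras also disagreed by up to about 6 mm in depth (y). I therefore aligned by comparing the parts with each other in the side picture.

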